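# Seat the lens filter and the lens cap in their kit box

### The arm

A 7-joint arm with a two-finger parallel gripper is mounted at the origin on the work surface. World frame = base frame: x ahead of the robot, y to its left, z up, the work surface at z = 0. Lengths are in mm, angles in rad, forces in N, time in s.
With the tool pointing down it reaches from about 400 to 875 mm from the base axis. Payload 4.4 kg.
Tool frame: the origin (TCP) lies midway between the tips of the shut fingers; the grasp point (between the pads) lies behind it (ctrl.grip_point_offset is the x of the grasp point in the tool frame, in mm); x points along the fingers, z is the direction in which the jaws open and shut, and the axes are right-handed (so a half turn about x gives the same grasp; the last joint's range is limited). The gripper opens to 85 mm and grips with 20 to 120 N. Pads are 22 mm wide; open, the fingers measure 114 mm over their backs; the gripper's body (76 mm by 85 mm) begins 54 mm behind the grasp point. The pads swing forward as they close: fully open they stand 13 mm farther back than shut.
Start: joints at [-1.279, 0.628, 0.038, 1.517, -0.027, 0.996, -0.02], TCP at [227.617, 608.858, 231.313] pointing down, gripper open.
Joint ranges: [-3.06, 3.06], [-0.37, 2.12], [-1.25, 1.32], [0.18, 2.47], [-1.1, 4.24], [0.23, 1.98], [-2.94, 2.94]. Speed limits (rad/s): [2.57, 2.57, 3.14, 3.14, 3.14, 3.14, 3.14].

### API

Orientations are given as [roll, pitch, yaw] about the fixed x, y, z axes, in that order (R = Rz(yaw) Ry(pitch) Rx(roll)).
In Python, from cell import status, eyes, ctrl gives the robot as it stands. The module is installed in compiled form; this text tells all that it offers.
- The arm moves only by the tool apply_moves, never from a script. Its argument "targets" is a list of rows, each a list of 3 entries, a list of its own where there are three numbers: the shift along the tool's x, y, z in mm, then the turn about the tool's x in degrees, then the finger opening in mm, from 0 to 85.4. In form: [[[dx, dy, dz], roll, claw], ...]. A call has 1 to 10 rows; each row shifts and turns the pose as measured when the row begins, along the tool's axes as they then stand; what a row does not reach is not made up. A row lasts 1/8 s, in which the tool goes at most 62.5 mm and 10.7 degrees, less where a joint would pass 70% of its speed; a pose out of reach is approached as far as the arm can. A call is refused whole if a number of a shift passes 62.5 or a number of a turn 10.7, either way. A call with a gripper value outside its range is refused whole. The fingers move at their own pace and stop on an object; the grip force is fixed at half the most. Time passes only in rows, so rows that do not move let the fingers close. It gives the time, the measured TCP pose, the force and the opening at its end, in the units of the state.
- status.read_state(): the state, without advancing time (a new reading comes with each control period).
- eyes.get_image(name): name is "scene" or "top" or "wrist"; returns (picture, depth): 480x640x3 uint8, blue, green, red; 480x640 float32, mm along the optical axis (not along the pixel's ray), 0 where there is no reading.
- eyes.camera_params(name): a dict with "fx", "fy", "cx", "cy" (pixels), "R" (3x3) and "t" (3): a world point X has camera coordinates R X + t. Camera axes: x right, y down, z forward; pixel columns grow to the right and rows downward; lengths in mm; the calibration is good to about 2 mm. A picture is of the moment at which its call begins: read the wrist's pose just before it. camera_params takes no time and is no camera call; for the wrist camera it gives the pose at the moment of the call.
- ctrl.finish_job(): hands the job in, once; it reports no verdict.
The state is a dict: "clock": time; "qpos": joint angles; "qd": joint speeds; "tau": joint torques, N m; "eef_pos": TCP position; "tool_rot": TCP orientation; "force": force on the tool from outside, world axes, zero at the start; "torque": the same for the moment, N m; "width": finger opening in mm.
Only numpy, scipy, OpenCV 4.12 (cv2) and the standard library are available. Lean on these libraries where they do the work, as an engineer would, in place of code of your own. Each camera call takes 0.05 s, during which the arm holds its last target.

### The job

Finish packing the camera kit: with the fingertips, gently nudge the loose lens filter and the loose lens cap across the tray until each drops into the round recess of its own size and lies flat in it, the filter in the big one and the cap in the small one. Only slide them: do not pick them up, squeeze them or tip them over, keep your fingers off the filter's glass by pushing on its rim, and leave the camera and the two film cans in their pockets undisturbed.

Things in the scene. Friction and masses are not known exactly. Their poses are not given: they have to be found in the camera images.
- kit_tray: fixed kit box with a moulded-fibre tray, 286 (x) by 336 (y) by 45 mm high. Origin: centre of its underside; x away from the robot (turned up to 0.3 rad), y left, z up. Its level top (deck), 45 mm up, has no raised border; sunk into it are two empty round recesses and, in a far row at x +95 mm, filled pockets. The near deck, x below -35 mm, is plain: there both discs lie at first
- big_recess (a point): centre of the floor of the big round recess, 76 mm in diameter and 10 mm deep below the deck, with upright walls and a 1 mm bevel at the edge; at tray x +5, y +85 mm; axes as the tray's. The cap too would fall in if pushed over it
- small_recess (a point): centre of the floor of the small round recess, 56 mm in diameter and 10 mm deep, made like the big one; at tray x +5, y -85 mm; axes as the tray's. The filter is too big to enter it
- filter: loose lens filter: flat disc 72 mm in diameter, 9 mm thick, about 55 g; a black metal rim about 5 mm wide round a glass (61 mm across, level with the rim's top). Origin: centre of its underside, z up. Lies flat on the deck and slides under less than 1 N. Tips in when its centre is within about 12 mm of the recess centre, drops flat within about 2 mm
- lens_cap: loose lens cap: flat black plastic disc 52 mm in diameter, 9 mm thick, about 20 g, two small grey grips on top. Origin: centre of its underside, z up. Lies flat on the deck beside the filter, their centres at least 130 mm apart; which of them is left varies. Slides and drops like the filter (tips in within about 10 mm)
- camera: bystander: compact camera lying on its back in the rectangular pocket at tray x +95, y 0 mm; 60 (x) by 116 (y) by 44 mm, lens up, standing 34 mm above the deck. Origin: centre of its underside
- film_can_a: bystander: upright black film can with a grey lid, 33 mm in diameter, 51 mm high, in the pocket at tray x +95, y +118 mm, standing 41 mm above the deck. Origin: centre of its underside
- film_can_b: bystander: the same kind of film can in the pocket at tray x +95, y -118 mm. Origin: centre of its underside
There are look-alikes about, which are no part of the job. What is shaped like the filter but green or purple is not meant.

How it is judged:
By the outcome, as a careful person would: the job done as asked, in the order asked, and still so for the second after the job is handed in, with the robot touching nothing.
It also fails if it takes over 48 s, if anything falls off the work surface, if the arm or the gripper's body presses on something with over 40 N, if the wrist force passes 120 N, or if a joint passes its speed limit or range.

## Working session

There is one attempt and no reset: what is moved stays moved. The work goes in short steps, Python scripts to look and compute and a tool call to move; the robot and the scene stay as the last step left them, time stands still between calls to the robot, and variables do not carry over. Pictures are saved under pics/ and viewed, and the job is handed in when it is done.

Besides the shell and the picture viewer there is one more tool, called after "Call:" in YAML: its name, and indented under it one key for each argument. apply_moves: Moves the arm, as the interface text tells. Its arguments: {"type":"object","properties":{"targets":{"type":"array"}},"required":["targets"]}

```bash
mkdir -p pics
python3 - <<'E'
from cell import status, eyes, ctrl
import cv2,json
s=status.read_state();print(s); print(ctrl.grip_point_offset)
for n in("scene","top"):
    im,d=eyes.get_image(n);cv2.imwrite(f"pics/{n}0.png",im);p=eyes.camera_params(n);print(n,p)
    import numpy as np;np.save(f"pics/{n}0d.npy",d)
E
```

```text
{'clock': 0.0, 'qpos': array([-1.27879957,  0.62936891,  0.03843315,  1.51838332, -0.02702793,
        0.99630238, -0.01997537]), 'qd': array([-0.00011224, -0.00034021,  0.00038945,  0.00028491, -0.00048186,
       -0.00013611,  0.00164037]), 'tau': array([ 6.48657096e-04, -5.63399649e+01,  1.22680161e+00, -1.93431598e+01,
        1.10458047e-02,  1.06858570e-02, -2.42192391e-05]), 'eef_pos': array([227.37490318, 608.25292562, 230.369262  ]), 'tool_rot': array([ 3.14089008,  1.56885178, -1.92927946]), 'force': array([ 0.4863977 , -0.3670506 ,  0.02165562]), 'torque': array([ 0.03209842, -0.03742273,  0.06414068]), 'width': 85.62327147941404}
-18.700000000000003
scene {'fx': 527.3837033708623, 'fy': 527.3837033708623, 'cx': 319.6228653198111, 'cy': 233.82923094065728, 'R': array([[ 0.12730988,  0.99181787,  0.00946072],
       [ 0.68622407, -0.08118877, -0.72284501],
       [-0.7161625 ,  0.09851749, -0.69094543]]), 't': array([-211.15368865, -299.13982227, 1331.70076364])}
top {'fx': 448.08815437502744, 'fy': 448.08815437502744, 'cx': 322.2225832860894, 'cy': 240.79218097015695, 'R': array([[-0.00303509, -0.99976635, -0.0214019 ],
       [-0.99327837,  0.00549045, -0.11561982],
       [ 0.11571031,  0.02090713, -0.99306295]]), 't': array([166.43956927, 555.86870109, 760.32758404])}
```

View pics/top0.png

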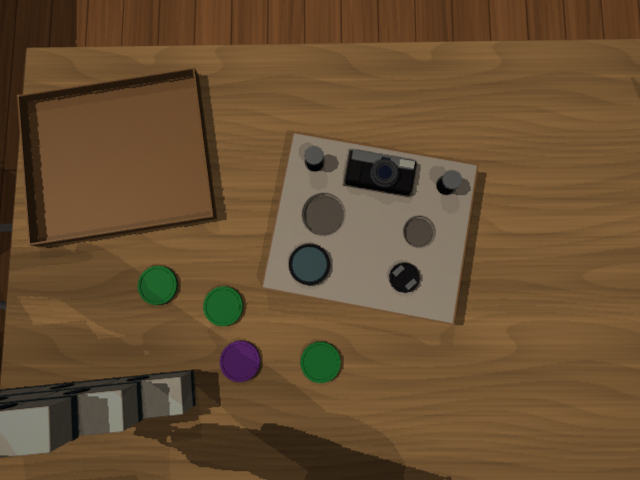

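View pics/scene0.png

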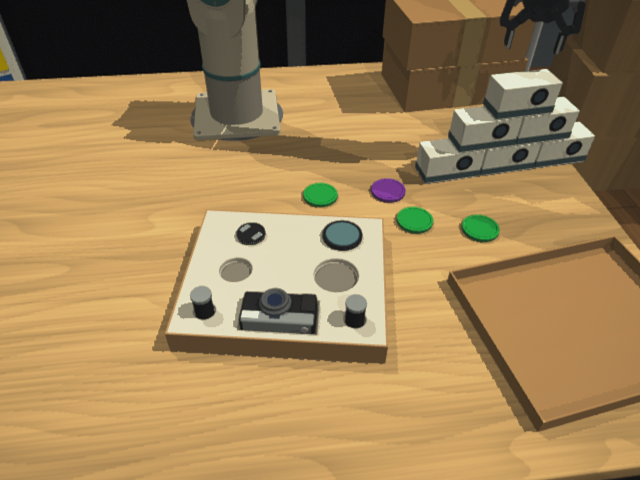

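Top view: the filter is the blue-glass disc at (310,264) and the cap is the black disc with grips at (405,277). The big recess is at (323,214), the small recess at (419,232). Could be mistaken for the filter: green discs (158,285), (224,306), (321,362) and the purple disc (241,361), all off the tray. Next I'll measure and check the choice in a crop.

```bash
cat > h.py <<'E'
import numpy as np,cv2
from scipy.spatial.transform import Rotation as Ro
from cell import status,eyes,ctrl
def ray(p,uv,z):
    uv=np.atleast_2d(np.array(uv,float)); R=np.array(p["R"]);t=np.array(p["t"])
    C=-R.T@t
    d=np.c_[(uv[:,0]-p["cx"])/p["fx"],(uv[:,1]-p["cy"])/p["fy"],np.ones(len(uv))]@R
    return C+d*((z-C[2])/d[:,2])[:,None]
def proj(p,X):
    c=np.atleast_2d(X)@np.array(p["R"]).T+np.array(p["t"])
    return np.c_[c[:,0]/c[:,2]*p["fx"]+p["cx"],c[:,1]/c[:,2]*p["fy"]+p["cy"]]
def circ(P):
    A=np.c_[2*P,np.ones(len(P))];b=(P**2).sum(1)
    s=np.linalg.lstsq(A,b,rcond=None)[0];return s[:2],np.sqrt(s[2]+s[:2]@s[:2])
def tool():
    s=status.read_state();return s,Ro.from_euler('xyz',s['tool_rot']).as_matrix()
E
python3 - <<'E'
from h import *
im=cv2.imread("pics/top0.png");p=eyes.camera_params("top");d=np.load("pics/top0d.npy")
R=np.array(p["R"]);print("C",-R.T@np.array(p["t"]))
cv2.imwrite("pics/crop0.png",cv2.resize(im[120:335,250:490],None,fx=3.2,fy=2.75 and 2.75))
hsv=cv2.cvtColor(im,cv2.COLOR_BGR2HSV)
for n,uv in dict(deck=(365,255),bigr=(323,214),smallr=(419,232),filt=(310,264),cap=(405,277),capb=(405,268),rim=(310,284),wood=(520,260)).items():print(n,hsv[uv[1],uv[0]],d[uv[1],uv[0]])
m=((hsv[...,1]<75)&(hsv[...,2]>110)).astype(np.uint8)
n,l,st,c=cv2.connectedComponentsWithStats(m);k=l[255,365];print(st[k])
cs,_=cv2.findContours((l==k).astype(np.uint8),cv2.RETR_CCOMP,cv2.CHAIN_APPROX_NONE)
for c in cs:
    if len(c)<40:continue
    for z in(45,54):
        P=ray(p,c[:,0],z)[:,:2];
        if len(c)>300:
            print("tray",cv2.minAreaRect(P.astype(np.float32)))
            break
        print(z,c[:,0].mean(0),circ(P))
s,T=tool();print(T)
E
```

```text
C [464.65977137 147.45244308 822.88471368]
deck [ 18  54 137] 778.092
bigr [17 60 76] 797.63074
smallr [15 61 75] 790.77356
filt [90 59 69] 767.6088
cap [ 0  0 16] 766.71265
capb [ 0 45 17] 767.6481
rim [165  30  17] 763.98444
wood [ 16 142 115] 815.78235
[  263   134   214   189 20855]
tray ((582.5473022460938, 79.10726928710938), (329.6690979003906, 279.723388671875), 79.15794372558594)
45 [404.83505155 277.36082474] (array([491.45035259,  21.60026637]), np.float64(29.032127691326693))
54 [404.83505155 277.36082474] (array([491.14038991,  23.05635564]), np.float64(28.69623068162514))
45 [310.46564885 264.17557252] (array([514.75898404, 184.96994034]), np.float64(39.36141101574916))
54 [310.46564885 264.17557252] (array([514.17934427, 184.53586898]), np.float64(38.90600587292003))
45 [418.8        231.17894737] (array([571.4811552 ,  -4.77461848]), np.float64(29.413802912251803))
54 [418.8        231.17894737] (array([570.24524911,  -3.01337606]), np.float64(29.073489982136504))
45 [323.27777778 213.54761905] (array([603.39026662, 162.56579719]), np.float64(39.17097113188797))
54 [3
[... 151 characters left out ...]
.97791728]), np.float64(27.56493766251783))
54 [452.77659574 183.91489362] (array([653.0307015 , -63.50856262]), np.float64(27.246015803522983))
45 [381.10550459 173.11926606] (array([675.96443901,  59.01191138]), np.float64(58.492641643940445))
54 [381.10550459 173.11926606] (array([673.51967827,  60.03515399]), np.float64(57.815891264946806))
45 [319.94897959 159.74489796] (array([701.11353733, 168.17507134]), np.float64(28.063955036727226))
54 [319.94897959 159.74489796] (array([698.3778056, 167.9353139]), np.float64(27.739259627650753))
[[-5.79348869e-04 -9.36669242e-01  3.50214785e-01]
 [-1.63349513e-03  3.50215263e-01  9.36667818e-01]
 [-9.99998498e-01 -2.94167049e-05 -1.73294146e-03]]
```

View pics/crop0.png

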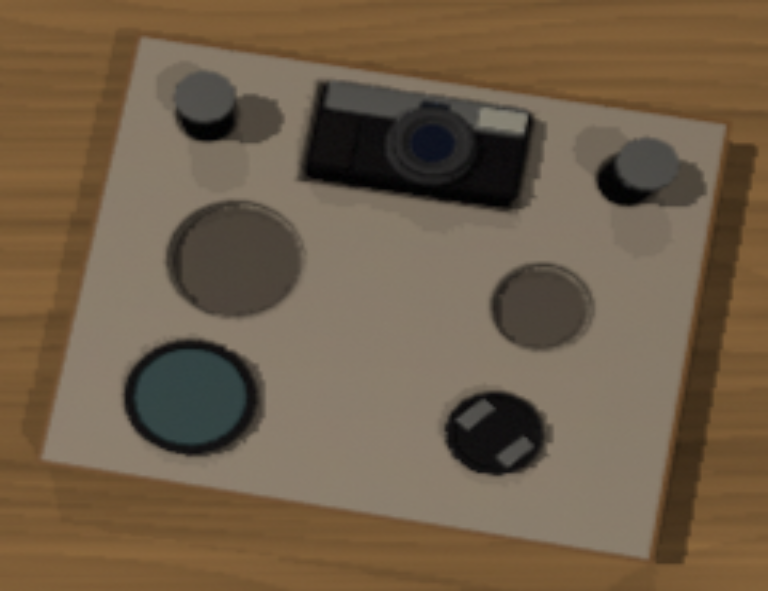

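The crop confirms it: at about (190,397) is a black rim with blue-grey glass (the filter), and at (497,432) a black cap with two grey grips. Both are on the near deck. I'll cradle the filter from behind with two open fingertips, starting with the transfer at height.

Call:
apply_moves:
  targets:
    - [[0, 0, 0], -6.6, 44]
    - [[0, -36, -38], 0, 44]
    - [[0, -36, -38], 0, 44]
    - [[0, -36, -38], 0, 44]
    - [[0, -36, -38], 0, 44]
    - [[0, -36, -38], 0, 44]
    - [[0, -36, -38], 0, 44]
    - [[0, -36, -38], 0, 44]
    - [[0, -36, -38], 0, 44]
    - [[0, -36, -38], 0, 44]

```text
clock: 1.35
eef_pos: [465.1, 190.7, 227.0]
tool_rot: [2.517, 1.565, -2.424]
force: [1.4, 0.5, 0.1]
width: 43.6
```

Run:
```python
from h import *
s,T=tool();print(s['clock'],s['eef_pos'],s['width'],s['force']);print(T)
g=np.array([460.8,197.7,110]);print(T.T@(g-s['eef_pos']), "yaw z",np.degrees(np.arctan2(T[1,2],T[0,2])))
p=eyes.camera_params("top");im=cv2.imread("pics/top0.png");v=im.max(2)
for (x,y,r) in((310,264,26),(405,277,20)):
  for th in(35,45,55):
    m=np.zeros(v.shape,np.uint8);cv2.circle(m,(x,y),r,1,-1);m=((m>0)&(v<th)).astype(np.uint8)
    c=max(cv2.findContours(m,cv2.RETR_EXTERNAL,cv2.CHAIN_APPROX_NONE)[0],key=len)
    print(th,circ(ray(p,cv2.convexHull(c)[:,0],54)[:,:2]))
```

```text
1.35 [465.10695629 190.70517735 226.96320292] 43.58044550051473 [1.40593336 0.53812852 0.09210963]
[[-0.0045048  -0.97398806  0.22655454]
 [-0.0039325   0.22657234  0.9739864 ]
 [-0.99998212  0.00349669 -0.00485087]]
[116.95300656   5.37077333   6.40447537] yaw z 76.90553569278643
35 (array([514.39508324, 186.27937741]), np.float64(34.78777473569986))
45 (array([514.39086049, 185.99374223]), np.float64(35.18417215357586))
55 (array([514.21774762, 185.94836251]), np.float64(35.5359760054629))
35 (array([490.99447632,  24.2500316 ]), np.float64(25.05377560704877))
45 (array([490.97927782,  24.17363187]), np.float64(25.365485936935432))
55 (array([491.09562895,  23.91294324]), np.float64(25.613391702766492))
```

Call:
apply_moves:
  targets:
    - [[50, 6, 8], 1.6, 44]
    - [[50, 0, 0], 0, 44]
    - [[45, 0, 0], 0, 44]
    - [[15, 0, 0], 0, 44]
    - [[0, 0, 0], 0, 44]

```text
clock: 1.98
eef_pos: [465.2, 192.9, 62.6]
tool_rot: [-2.992, 1.565, -1.691]
force: [0.1, 0.3, 0.3]
width: 44.1
```

Run:
```python
from h import *
s,T=tool();print(s['clock'],s['eef_pos'],s['width'],s['force'])
g=np.array([461.2,200,60]);print(T.T@(g-s['eef_pos']), "yaw z",np.degrees(np.arctan2(T[1,2],T[0,2])))
pw=eyes.camera_params("wrist")
im,d=eyes.get_image("wrist");cv2.imwrite("pics/w1.png",im)
im,d=eyes.get_image("top");cv2.imwrite("pics/t1.png",im)
```

```text
1.975 [465.2103692  192.89064251  62.57849827] 44.12191930738326 [0.05626029 0.2840831  0.25954663]
[2.54360846 5.76361864 5.79529418] yaw z 74.52774209444415
```

View pics/w1.png

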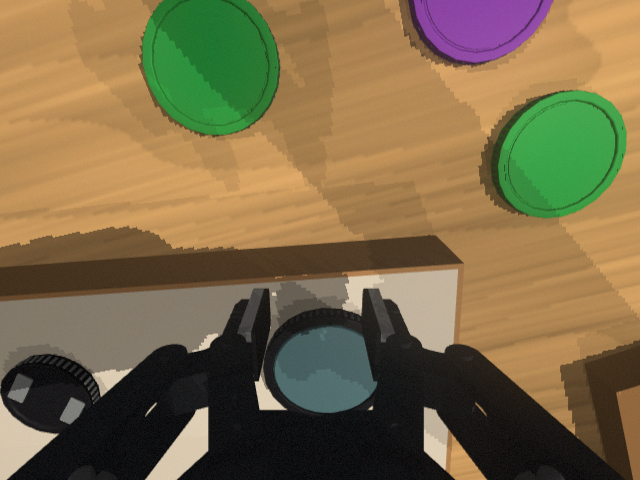

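View pics/t1.png

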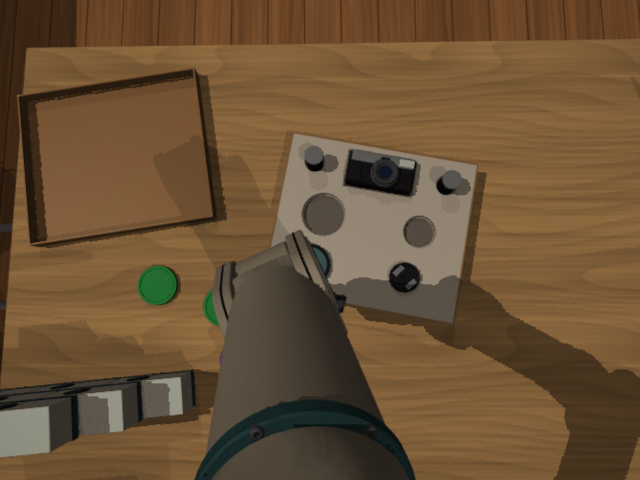

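The wrist view shows the two fingertips at (258,290) and (375,290), clear of the filter's near rim at (325,310), with the cap at left. Next I'll find the fingertip height with a light touch on the deck.

Call:
apply_moves:
  targets:
    - [[4, 6, 6], 0.8, 44]
    - [[4, 0, 0], 0, 44]
    - [[2, 0, 0], 0, 44]

```text
clock: 2.45
eef_pos: [463.2, 202.5, 55.8]
tool_rot: [-1.534, 1.564, -0.247]
force: [-0.3, -0.7, 0.1]
width: 44.1
```

Run:
```python
from h import *
s,T=tool();print(s['clock'],s['eef_pos'],s['width'],s['force'])
print("yaw z",np.degrees(np.arctan2(T[1,2],T[0,2])))
p=eyes.camera_params("wrist")
im,d=eyes.get_image("wrist")
e=s['eef_pos']; print("C-tool",T.T@(-np.array(p['R']).T@p['t']-e))
w=s['width']/2
for b in(0,5,8):
  for sg in(-1,1):
    Q=[e+T@np.array([-b,yy,sg*w]) for yy in(-11,11)]
    uv=proj(p,Q).astype(int);print(b,uv.tolist())
    for q in uv: cv2.circle(im,tuple(int(a) for a in q),2,((0,0,255),(0,255,0),(255,0,0))[[0,5,8].index(b)],-1)
a=np.linspace(0,6.28,60)
for q in proj(p,np.c_[514.4+36*np.cos(a),186+36*np.sin(a),54+0*a]):cv2.circle(im,tuple(int(v) for v in q),1,(0,255,255),-1)
cv2.imwrite("pics/w2.png",cv2.resize(im[240:440,160:480],None,fx=2.5,fy=2.5))
```

```text
2.45 [463.17788098 202.53354774  55.75443519] 44.08451883783813 [-0.345784   -0.70314251  0.0781087 ]
yaw z 73.71302348640732
C-tool [-143.07837068   84.08564235   -0.57505756]
0 [[272, 320], [270, 281]]
0 [[361, 321], [363, 281]]
5 [[270, 326], [268, 286]]
5 [[362, 326], [364, 286]]
8 [[270, 330], [267, 289]]
8 [[363, 330], [365, 289]]
```

View pics/w2.png

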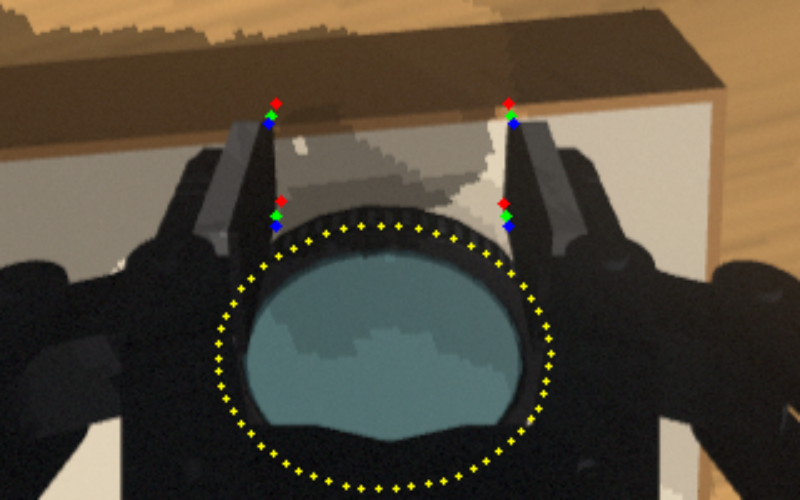

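Fingertips sit about 8 mm above the TCP at this opening (the blue marks coincide with the tip corners), and the filter ring prediction fits. I'll correct the lateral offset and yaw and lower.

Call:
apply_moves:
  targets:
    - [[5, 0, -3], -1.6, 44]
    - [[5, 0, 0], 0, 44]
    - [[3, 0, 0], 0, 44]
    - [[0, 0, 0], 0, 44]

```text
clock: 3.0
eef_pos: [462.5, 199.3, 43.0]
tool_rot: [-1.481, 1.564, -0.165]
force: [-0.7, 0.4, 3.2]
width: 44.0
```

```bash
cat > st.py <<'E'
from h import *
import sys
c=np.array([float(sys.argv[1]),float(sys.argv[2])]);g=np.array([float(sys.argv[3]),float(sys.argv[4])])
s,T=tool();e=s['eef_pos'];u=(g-c)/np.linalg.norm(g-c);n=np.array([-u[1],u[0]])
yt=np.degrees(np.arctan2(n[1],n[0]));y=np.degrees(np.arctan2(T[1,2],T[0,2]))
print(s['clock'],e.round(1),"w",round(s['width'],1),"F",s['force'].round(2))
print("yaw",y.round(2),"want",yt.round(2),"roll cmd",round(y-yt,2),"lat(+z)",((e[:2]-c)@n).round(2),"along",((e[:2]-c)@u).round(2),"to goal",((g-e[:2])@u).round(2),"tilt",T[2,1:].round(4))
E
python3 st.py 514.4 186 603.4 162.6
```

```text
3.0 [462.5 199.3  43. ] w 44.0 F [-0.75  0.42  3.22]
yaw 75.4 want 75.27 roll cmd 0.13 lat(+z) -0.27 along -53.54 to goal 145.57 tilt [-0.0067  0.0006]
```

Call:
apply_moves:
  targets:
    - [[0, 0, 0], 0, 44]
    - [[0, 0, 0], 0, 44]

```text
clock: 3.25
eef_pos: [462.5, 199.4, 43.0]
tool_rot: [-1.465, 1.564, -0.149]
force: [-0.8, -0.2, 2.2]
width: 44.0
```

```bash
python3 st.py 514.4 186 603.4 162.6
python3 - <<'E'
from h import *
p=eyes.camera_params("wrist");im,d=eyes.get_image("wrist")
s,T=tool();e=s['eef_pos'];
for b,c in((4,(0,0,255)),(8,(0,255,0))):
  for sg in(-1,1):
    for q in proj(p,[e+T@np.array([-b,yy,sg*s['width']/2]) for yy in(-11,11)]): cv2.circle(im,tuple(int(a) for a in q),1,c,-1)
a=np.linspace(0,6.28,60)
cv2.imwrite("pics/w3.png",cv2.resize(im[240:440,160:480],None,fx=2.5,fy=2.5))
im,d=eyes.get_image("scene");cv2.imwrite("pics/s3.png",cv2.resize(im[190:300,290:430],None,fx=5,fy=5))
E
```

```text
3.25 [462.5 199.4  43. ] w 44.0 F [-0.78 -0.16  2.22]
yaw 75.4 want 75.27 roll cmd 0.13 lat(+z) -0.26 along -53.56 to goal 145.58 tilt [-0.0066  0.0007]
```

View pics/w3.png

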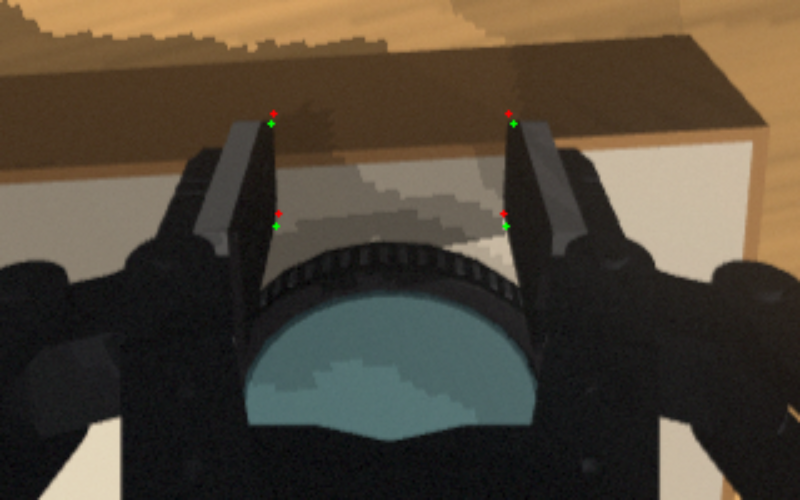

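View pics/s3.png

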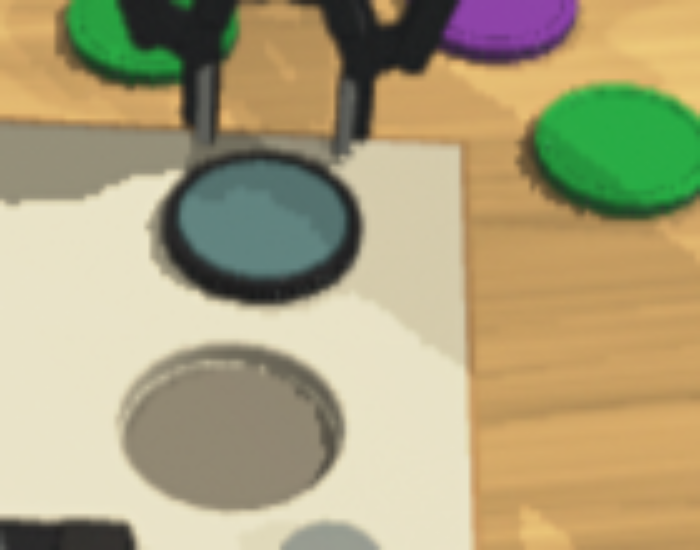

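Call:
apply_moves:
  targets:
    - [[-2, 0, 0], 0, 44]
    - [[0, 0, 0], 0, 44]

```text
clock: 3.6
eef_pos: [462.6, 199.2, 44.8]
tool_rot: [-1.507, 1.564, -0.191]
force: [-0.3, -0.4, -0.6]
width: 44.0
```

```bash
python3 st.py 514.4 186 603.4 162.6
python3 - <<'E'
from h import *
p=eyes.camera_params("scene")
for z in (45,48,51): print(z,ray(p,[(331,218),(358.4,220.4)],z).round(1).tolist())
s,T=tool();e=s['eef_pos'];e[2]-=1.5
print([(e+T@np.array([0,-11,q])).round(1).tolist() for q in(-22,22)])
E
```

```text
3.6 [462.6 199.2  44.8] w 44.0 F [-0.26 -0.38 -0.59]
yaw 75.39 want 75.27 roll cmd 0.12 lat(+z) -0.37 along -53.51 to goal 145.54 tilt [-0.0065  0.0004]
45 [[460.8, 174.8, 45.0], [473.4, 224.6, 45.0]]
48 [[464.1, 174.3, 48.0], [476.6, 223.9, 48.0]]
51 [[467.4, 173.7, 51.0], [479.9, 223.1, 51.0]]
[[467.6, 175.2, 43.3], [478.7, 217.8, 43.4]]
```

Run:
```python
from h import *
p=eyes.camera_params("wrist");s,T=tool();im,d=eyes.get_image("wrist");e=s['eef_pos']
R=np.array(p['R']);t=np.array(p['t'])
for v in range(284,304,2):
  o=[]
  for u in(252,256,260,263,266):
    z=d[v,u];X=R.T@(np.array([(u-p['cx'])/p['fx']*z,(v-p['cy'])/p['fy']*z,z])-t);o.append((T.T@(X-e)).round(0).astype(int).tolist())
  print(v,o)
```

```text
284 [[17, 1, -34], [17, 1, -32], [17, 0, -30], [17, 1, -28], [16, 1, -27]]
286 [[15, 1, -34], [15, 1, -32], [14, 1, -30], [14, 1, -28], [13, 2, -26]]
288 [[12, 1, -34], [11, 1, -31], [12, 1, -29], [11, 1, -28], [12, 1, -26]]
290 [[10, 1, -33], [-8, 11, -27], [-7, 10, -26], [-8, 11, -24], [-8, 11, -23]]
292 [[-11, 11, -29], [-10, 11, -27], [-10, 11, -25], [-10, 11, -24], [-10, 11, -23]]
294 [[-12, 11, -29], [-143, 84, -1], [-13, 11, -25], [-13, 11, -24], [-11, 10, -23]]
296 [[-13, 11, -28], [-13, 10, -27], [-14, 11, -25], [-13, 10, -24], [-12, 10, -23]]
298 [[-16, 11, -28], [-15, 11, -26], [-143, 84, -1], [-16, 11, -23], [-12, 9, -23]]
300 [[-17, 11, -28], [-17, 11, -26], [-16, 10, -24], [-16, 10, -23], [-12, 8, -22]]
302 [[-19, 11, -27], [-19, 11, -26], [-18, 10, -24], [-19, 11, -23], [-12, 7, -23]]
```

Call:
apply_moves:
  targets:
    - [[2, 0, 0], 0, 44]
    - [[0, 0, 0], 0, 44]
    - [[0, 0, 0], 0, 44]

```text
clock: 4.03
eef_pos: [462.6, 199.3, 43.0]
tool_rot: [-1.488, 1.564, -0.172]
force: [-0.6, -0.4, 0.9]
width: 43.8
```

Call:
apply_moves:
  targets:
    - [[1, 0, 0], 0, 44]
    - [[0, 0, 0], 0, 44]

```text
clock: 4.28
eef_pos: [462.6, 199.3, 43.1]
tool_rot: [-1.451, 1.564, -0.135]
force: [0.6, 0.2, -0.2]
width: 44.2
```

```bash
python3 st.py 514.4 186 603.4 162.6
```

```text
4.275 [462.6 199.3  43.1] w 44.2 F [ 0.59  0.19 -0.24]
yaw 75.38 want 75.27 roll cmd 0.11 lat(+z) -0.34 along -53.46 to goal 145.49 tilt [-0.007   0.0008]
```

Call:
apply_moves:
  targets:
    - [[2.5, 0, 0], 0, 44]

```text
clock: 4.4
eef_pos: [462.8, 199.4, 42.7]
tool_rot: [-1.383, 1.563, -0.068]
force: [-7.1, -3.0, 48.1]
width: 44.1
```

Call:
apply_moves:
  targets:
    - [[-2, 0, 0], 0, 44]
    - [[0, 0, 0], 0, 44]

```text
clock: 4.65
eef_pos: [463.1, 199.5, 45.2]
tool_rot: [-1.315, 1.562, 0.0]
force: [0.9, 0.2, -0.2]
width: 44.2
```

```bash
python3 st.py 514.4 186 603.4 162.6
python3 - <<'E'
from h import *
p=eyes.camera_params("wrist");s,T=tool();im,d=eyes.get_image("wrist");e=s['eef_pos']
print(s['torque'])
R=np.array(p['R']);t=np.array(p['t'])
for v in range(296,440,6):
  o=[]
  for u in(245,250,262,270,280,300,316,340):
    z=d[v,u];X=R.T@(np.array([(u-p['cx'])/p['fx']*z,(v-p['cy'])/p['fy']*z,z])-t);o.append((T.T@(X-e)).round(0).astype(int).tolist())
  print(v,o)
cv2.imwrite("pics/w4.png",im)
E
```

```text
4.65 [463.1 199.5  45.2] w 44.2 F [ 0.87  0.15 -0.2 ]
yaw 75.37 want 75.27 roll cmd 0.1 lat(+z) 0.01 along -53.05 to goal 145.07 tilt [-0.0084  0.0022]
[-0.04368205  0.06023983  0.05680239]
296 [[5, 0, -36], [3, 1, -33], [-13, 10, -24], [1, 2, -23], [1, 2, -18], [1, 3, -8], [0, 3, 0], [-1, 4, 11]]
302 [[-12, 7, -32], [-18, 10, -28], [-20, 11, -23], [-1, 0, -23], [0, 0, -18], [0, 0, -8], [-1, 0, 0], [0, 0, 11]]
308 [[-17, 7, -31], [-22, 10, -28], [-23, 11, -23], [0, -4, -23], [-1, -3, -18], [-1, -3, -8], [-1, -3, 0], [0, -3, 11]]
314 [[-27, 10, -29], [-27, 10, -27], [-23, 7, -23], [0, -7, -23], [0, -7, -18], [-1, -7, -8], [0, -7, 0], [-1, -7, 11]]
320 [[-31, 10, -28], [-32, 10, -26], [-24, 5, -23], [-3, -8, -23], [-1, -10, -18], [-1, -10, -8], [0, -10, 0], [-1, -10, 12]]
326 [[-35, 10, -27], [-36, 11, -25], [-26, 4, -22], [-1, -13, -23], [-1, -14, -18], [0, -14, -8], [0, -14, 0], [-1, -14, 12]]
332 [[-40, 11, -26], [-40, 11, -24], [-26, 1, -23], [0, -18, -23], [0, -18, -18], [-1, -17, -8], [0, -17, 0], [0, -17, 12]]
338 [[-40, 9, -26], [-40, 9, -24], [-27, -1, -22], [-1, -20, -23], [-
[... 1417 characters left out ...]
], [-9, -54, -19], [-8, -55, -9], [-9, -55, 0], [-8, -55, 12]]
410 [[-80, 17, -18], [-80, 17, -17], [-73, 10, -15], [-72, 9, -13], [-73, 10, -10], [-8, -60, -9], [-8, -59, 0], [-8, -59, 12]]
416 [[-82, 17, -17], [-81, 17, -16], [-75, 10, -15], [-75, 10, -13], [-75, 10, -10], [-75, 10, -5], [-9, -63, 0], [-75, 10, 6]]
422 [[-83, 17, -17], [-83, 17, -16], [-78, 11, -14], [-78, 11, -12], [-78, 11, -10], [-77, 10, -5], [-78, 11, 0], [-78, 10, 6]]
428 [[-85, 17, -17], [-84, 16, -16], [-85, 17, -13], [-80, 11, -12], [-80, 11, -9], [-80, 11, -4], [-80, 11, 0], [-80, 11, 6]]
434 [[-86, 17, -17], [-87, 17, -15], [-86, 17, -13], [-81, 10, -12], [-81, 10, -9], [-81, 11, -4], [-81, 11, 0], [-82, 11, 5]]
```

View pics/w4.png

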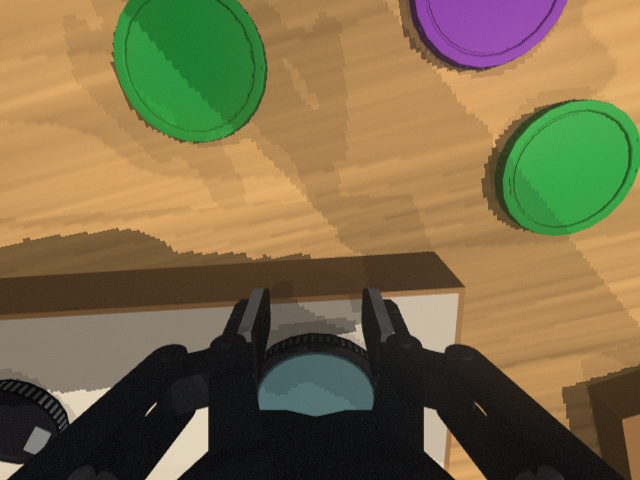

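Run:
```python
from h import *
s,T=tool();print(s['qpos'].round(3),s['tau'].round(1))
im,d=eyes.get_image("scene");cv2.imwrite("pics/s4.png",im);cv2.imwrite("pics/s4c.png",cv2.resize(im[130:260,280:420],None,fx=4.6,fy=4.6,interpolation=cv2.INTER_NEAREST))
np.save("pics/s4d.npy",d)
```

```text
[-0.476  0.726  0.016  2.07  -0.021  0.338  0.871] [ -0.  -49.9   1.   -7.9   0.   -0.   -0. ]
```

View pics/s4.png

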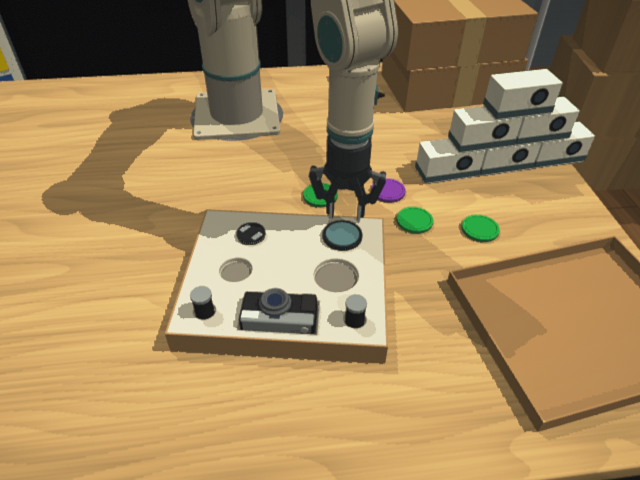

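View pics/s4c.png

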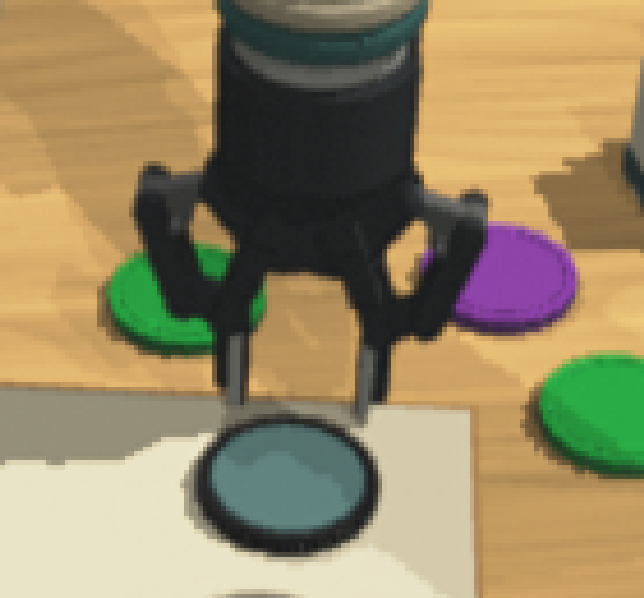

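The touch put the fingertips on the deck at TCP z≈43. The last step pressed harder than I wanted (48 N at the fingertips) and I backed off at once. I'll push at z≈45, starting with a short nudge and a look.

Call:
apply_moves:
  targets:
    - [[0.5, -5, 0], 0, 44]
    - [[0, -5, 0], 0, 44]
    - [[0, -5, 0], 0, 44]
    - [[0, -5, 0], 0, 44]
    - [[0, -4, 0], 0, 44]

```text
clock: 5.38
eef_pos: [487.0, 192.6, 43.3]
tool_rot: [-1.537, 1.565, -0.221]
force: [-1.5, 0.3, 1.2]
width: 44.2
```

```bash
python3 st.py 514.4 186 603.4 162.6
python3 - <<'E'
from h import *
im,d=eyes.get_image("wrist");cv2.imwrite("pics/w5.png",cv2.resize(im[240:440,160:480],None,fx=2.5,fy=2.5))
im,d=eyes.get_image("scene");cv2.imwrite("pics/s5c.png",cv2.resize(im[170:310,270:410],None,fx=4.2,fy=4.2))
E
```

```text
5.375 [487.  192.6  43.3] w 44.2 F [-1.54  0.27  1.2 ]
yaw 75.37 want 75.27 roll cmd 0.1 lat(+z) -0.61 along -28.19 to goal 120.21 tilt [-0.006   0.0002]
```

View pics/w5.png

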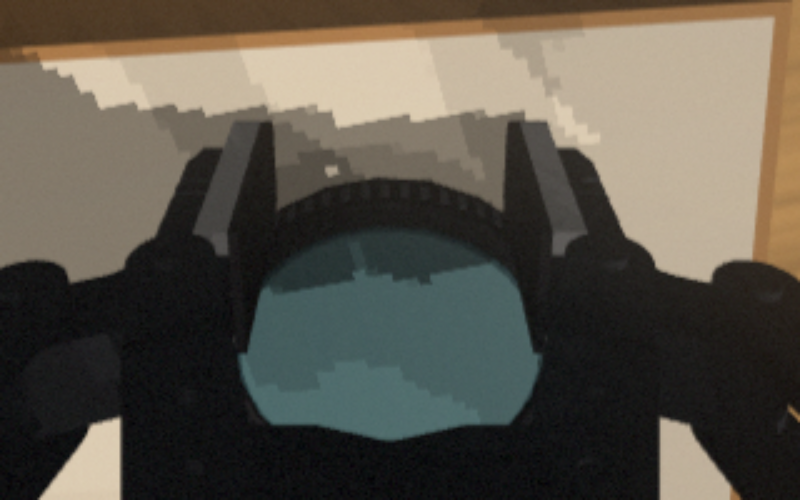

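View pics/s5c.png

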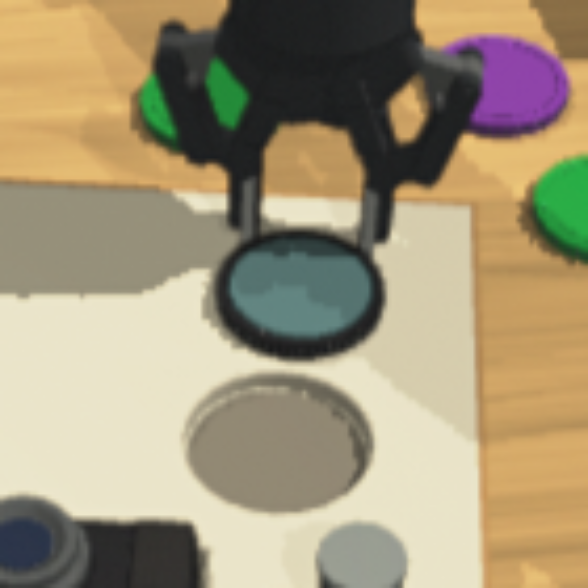

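The filter is being pushed, with both fingertips behind its rim, clear of the glass. I'll measure it from the scene camera.

```bash
cat > mf.py <<'E'
from h import *
def filt(im,p,box,z=54):
    hsv=cv2.cvtColor(im,cv2.COLOR_BGR2HSV);m=cv2.inRange(hsv,(80,30,40),(105,255,255))
    k=np.zeros_like(m);x0,y0,x1,y1=box;k[y0:y1,x0:x1]=m[y0:y1,x0:x1]
    c=max(cv2.findContours(k,cv2.RETR_EXTERNAL,cv2.CHAIN_APPROX_NONE)[0],key=cv2.contourArea)
    P=ray(p,cv2.convexHull(c)[:,0],z)[:,:2];return circ(P)
E
python3 - <<'E'
from mf import *
p=eyes.camera_params("scene")
im=cv2.imread("pics/scene0.png");print(filt(im,p,(280,200,400,300)))
im,d=eyes.get_image("scene");print(filt(im,p,(280,200,400,300)))
cv2.imwrite("pics/s6.png",im)
# recess outlines in scene0
im0=cv2.imread("pics/scene0.png")
a=np.linspace(0,6.28,90)
for c,r,z in(((603.4,162.6),38.5,45),((571.5,-4.8),28.5,45),((514.4,186),36,54),((491,24),26,54)):
    for q in proj(p,np.c_[c[0]+r*np.cos(a),c[1]+r*np.sin(a),z+0*a]):
        u,v=(q*1).round().astype(int);im0[v,u]=(0,0,255)
cv2.imwrite("pics/s0c.png",cv2.resize(im0[200:310,200:400],None,fx=4,fy=4,interpolation=cv2.INTER_NEAREST))
E
```

```text
(array([513.27451793, 187.17777093]), np.float64(31.25478341871201))
(array([525.09613188, 183.52551948]), np.float64(31.228135001542785))
```

View pics/s0c.png

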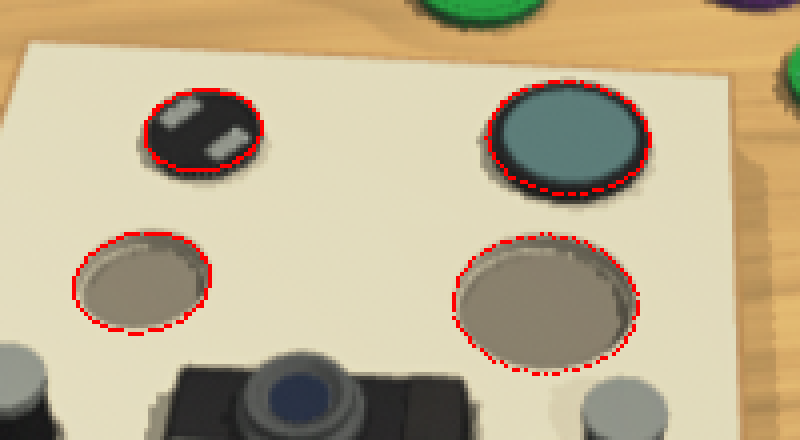

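The filter moved 12 mm straight toward the recess and sits 40.5 mm ahead of the TCP, centred. I'll continue the push.

Call:
apply_moves:
  targets:
    - [[-1.5, -5, 0], 0, 44]
    - [[0, -6, 0], 0, 44]
    - [[0, -6, 0], 0, 44]
    - [[0, -6, 0], 0, 44]
    - [[0, -6, 0], 0, 44]

```text
clock: 6.15
eef_pos: [516.5, 185.0, 45.1]
tool_rot: [-1.523, 1.565, -0.208]
force: [0.1, -1.0, -0.8]
width: 43.6
```

```bash
python3 st.py 514.4 186 603.4 162.6
python3 - <<'E'
from mf import *
p=eyes.camera_params("scene")
im,d=eyes.get_image("scene");cv2.imwrite("pics/s7.png",cv2.resize(im[170:310,270:410],None,fx=4.2,fy=4.2));c,r=filt(im,p,(280,200,400,300));print(c+[1.1,-1.2],r)
E
```

```text
6.15 [516.5 185.   45.1] w 43.6 F [ 0.06 -0.98 -0.84]
yaw 75.4 want 75.27 roll cmd 0.13 lat(+z) -0.46 along 2.34 to goal 89.68 tilt [-0.0063  0.0003]
[554.86591668 174.80969438] 31.18399585114886
```

View pics/s7.png

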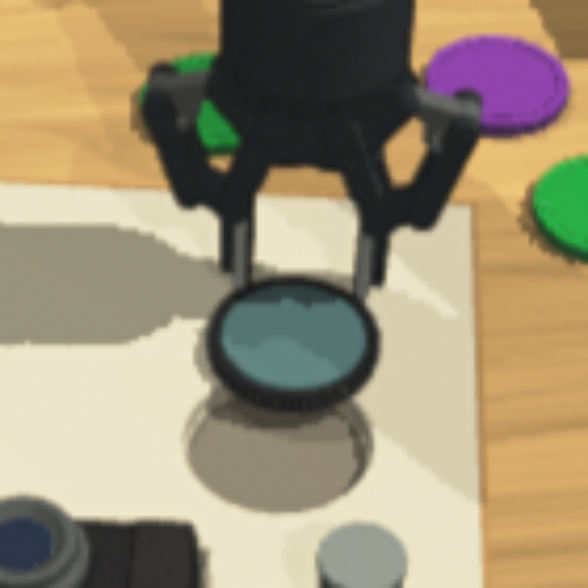

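On track. Next push brings it close to the recess edge.

Call:
apply_moves:
  targets:
    - [[0, -6, 0.4], 0, 44]
    - [[0, -6, 0], 0, 44]
    - [[0, -6, 0], 0, 44]
    - [[0, -6, 0], 0, 44]
    - [[0, -6, 0], 0, 44]

```text
clock: 6.82
eef_pos: [548.4, 177.1, 45.4]
tool_rot: [-1.499, 1.564, -0.184]
force: [-0.0, -0.1, -0.5]
width: 43.6
```

```bash
python3 st.py 514.4 186 603.4 162.6
python3 - <<'E'
from mf import *
p=eyes.camera_params("scene")
im,d=eyes.get_image("scene");cv2.imwrite("pics/s8.png",cv2.resize(im[170:310,270:410],None,fx=4.2,fy=4.2));c,r=filt(im,p,(280,200,400,300));print(c+[1.1,-1.2],r)
E
```

```text
6.825 [548.4 177.1  45.4] w 43.6 F [-0.02 -0.07 -0.54]
yaw 75.37 want 75.27 roll cmd 0.1 lat(+z) -0.02 along 35.11 to goal 56.91 tilt [-0.007   0.0005]
[586.62260491 166.89000055] 31.34180091290613
```

View pics/s8.png

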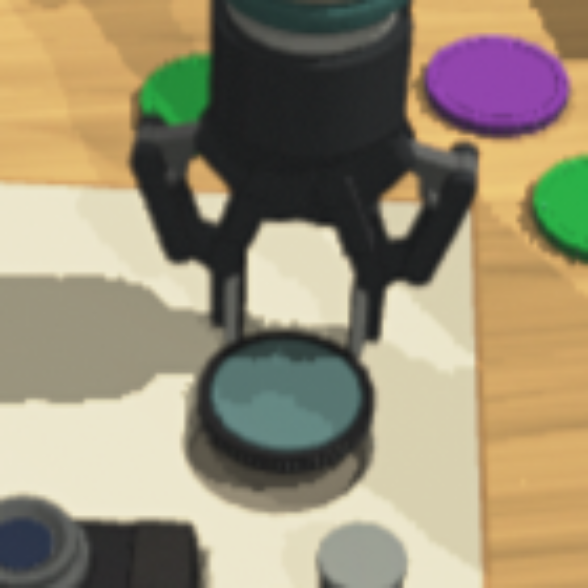

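Call:
apply_moves:
  targets:
    - [[0, -4, 0], 0, 44]
    - [[0, -3.5, 0], 0, 44]
    - [[0, -3, 0], 0, 44]
    - [[0, -3, 0], 0, 44]

```text
clock: 7.38
eef_pos: [563.0, 173.1, 45.5]
tool_rot: [-1.488, 1.563, -0.173]
force: [0.4, -0.1, -0.3]
width: 44.2
```

```bash
python3 st.py 514.4 186 603.4 162.6
python3 - <<'E'
from mf import *
p=eyes.camera_params("scene")
im,d=eyes.get_image("scene");cv2.imwrite("pics/s9.png",cv2.resize(im[170:310,270:410],None,fx=4.2,fy=4.2));c,r=filt(im,p,(280,200,400,300));print(c+[1.1,-1.2],r)
E
```

```text
7.375 [563.  173.1  45.5] w 44.2 F [ 0.38 -0.13 -0.3 ]
yaw 75.35 want 75.27 roll cmd 0.08 lat(+z) -0.09 along 50.32 to goal 41.71 tilt [-0.0078  0.0006]
[604.71094976 162.45594471] 32.8547408415817
```

View pics/s9.png

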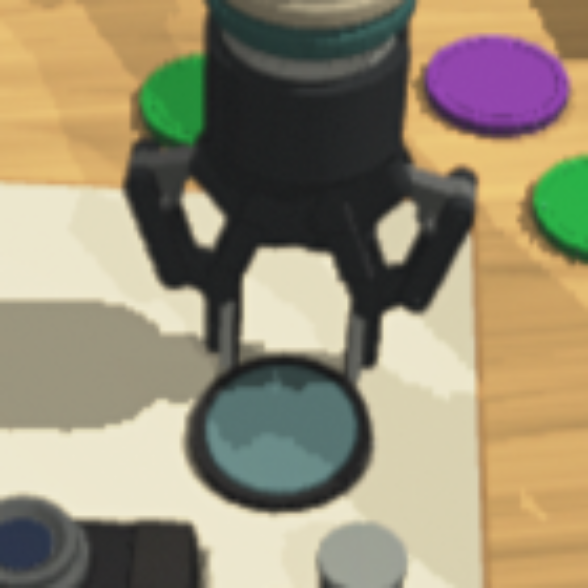

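The filter has tipped in, front edge down, rear still on the edge. Small nudges now.

Call:
apply_moves:
  targets:
    - [[0, -1.5, 0], 0, 44]
    - [[0, -1.5, 0], 0, 44]

```text
clock: 7.68
eef_pos: [566.7, 172.1, 45.6]
tool_rot: [-1.47, 1.562, -0.156]
force: [0.1, 0.0, -0.5]
width: 44.0
```

```bash
python3 st.py 514.4 186 603.4 162.6
python3 - <<'E'
from mf import *
im,d=eyes.get_image("scene");cv2.imwrite("pics/s10.png",cv2.resize(im[170:310,270:410],None,fx=4.2,fy=4.2))
p=eyes.camera_params("wrist");s,T=tool();e=s['eef_pos']
im,d=eyes.get_image("wrist");cv2.imwrite("pics/w10.png",cv2.resize(im[240:440,160:480],None,fx=2.5,fy=2.5))
R=np.array(p['R']);t=np.array(p['t'])
for v in range(320,405,6):
  o=[]
  for u in(285,316,345):
    z=d[v,u];X=R.T@(np.array([(u-p['cx'])/p['fx']*z,(v-p['cy'])/p['fy']*z,z])-t);o.append((T.T@(X-e)).round(1).tolist()[:2]+[X[2].round(1)])
  print(v,o)
E
```

```text
7.675 [566.7 172.1  45.6] w 44.0 F [ 0.1   0.05 -0.47]
yaw 75.33 want 75.27 roll cmd 0.06 lat(+z) -0.1 along 54.11 to goal 37.92 tilt [-0.0086  0.0009]
320 [[1.4, -11.4, np.float64(44.2)], [1.5, -11.4, np.float64(44.2)], [0.7, -10.8, np.float64(45.0)]]
326 [[1.5, -14.9, np.float64(44.2)], [0.8, -14.4, np.float64(44.9)], [1.5, -14.9, np.float64(44.3)]]
332 [[1.1, -18.2, np.float64(44.6)], [1.9, -18.8, np.float64(43.8)], [2.1, -18.9, np.float64(43.7)]]
338 [[0.9, -21.6, np.float64(44.9)], [2.0, -22.5, np.float64(43.8)], [1.6, -22.2, np.float64(44.2)]]
344 [[2.3, -26.3, np.float64(43.6)], [1.9, -26.0, np.float64(43.9)], [1.5, -25.8, np.float64(44.3)]]
350 [[1.0, -29.1, np.float64(44.8)], [2.6, -30.3, np.float64(43.3)], [0.9, -29.0, np.float64(45.0)]]
356 [[1.1, -32.9, np.float64(44.8)], [1.5, -33.2, np.float64(44.4)], [1.2, -32.9, np.float64(44.7)]]
362 [[1.1, -36.7, np.float64(44.8)], [2.0, -37.5, np.float64(43.9)], [1.8, -37.3, np.float64(44.1)]]
368 [[2.1, -41.4, np.float64(43.9)], [1.8, -41.2, np.float64(44.2)], [1.9, -41.3, np.float64(44.0)]]
374 [[1.3, -44.7, np.float64(44.7)], [2.3, -45.5, np.float64(43.7)], [2.2, -45.4, np.float64(43.8)]]
380 [[1.7, -49.0, np.float64(44.3)], [2.5, -49.7, np.float64(43.6)], [1.3, -48.6, np.float64(44.7)]]
386 [[2.5, -53.8, np.float64(43.5)], [1.9, -53.3, np.float64(44.1)], [2.8, -54.1, np.float64(43.3)]]
392 [[2.6, -58.0, np.float64(43.5)], [1.5, -56.9, np.float64(44.6)], [1.7, -57.1, np.float64(44.4)]]
398 [[2.9, -62.5, np.float64(43.3)], [0.9, -60.6, np.float64(45.2)], [2.3, -62.0, np.float64(43.8)]]
404 [[1.3, -65.2, np.float64(44.8)], [1.8, -65.7, np.float64(44.3)], [1.2, -65.0, np.float64(45.0)]]
```

View pics/s10.png

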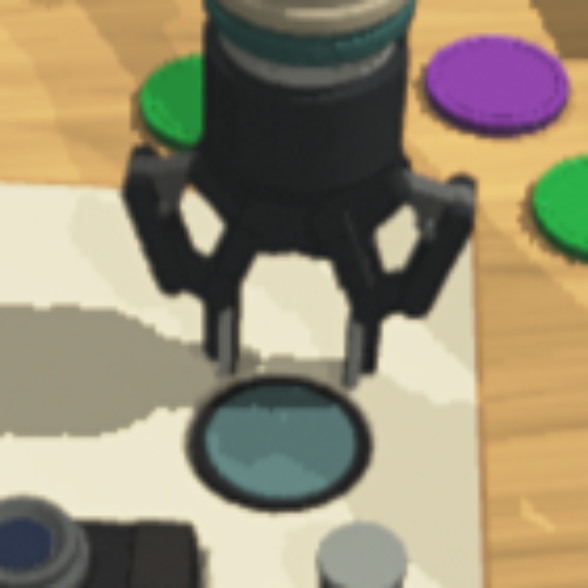

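View pics/w10.png

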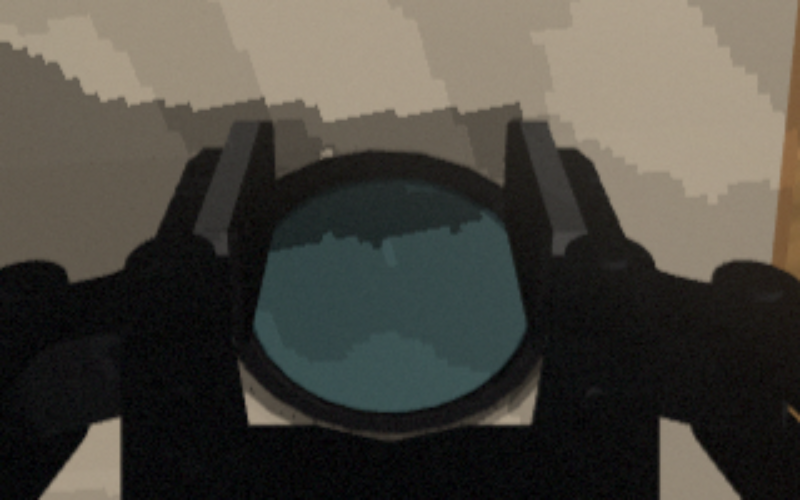

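The filter dropped flat: top at z≈44 across its whole face, centred in the recess, and the fingers are above its level. Lifting straight up and moving to the cap.

Call:
apply_moves:
  targets:
    - [[-20, 0, 0], 0, 44]
    - [[-50, 0, 0], 0, 44]
    - [[0, 16, -41], 5, 36]
    - [[0, 16, -41], 0, 36]
    - [[0, 16, -41], 0, 36]
    - [[0, 16, -41], 0, 36]
    - [[0, 0, 0], 0, 36]

```text
clock: 8.65
eef_pos: [450.7, 34.4, 117.1]
tool_rot: [-1.287, 1.56, -0.061]
force: [0.8, -0.1, 0.3]
width: 35.9
```

```bash
python3 st.py 491 24 571.5 -4.8
python3 - <<'E'
from h import *
for n in("top","scene"):
  im,d=eyes.get_image(n);cv2.imwrite(f"pics/{n}11.png",im)
E
```

```text
8.65 [450.7  34.4 117.1] w 35.9 F [ 0.76 -0.05  0.31]
yaw 70.25 want 70.31 roll cmd -0.06 lat(+z) -3.81 along -41.45 to goal 126.95 tilt [-0.0106  0.0031]
```

View pics/top11.png

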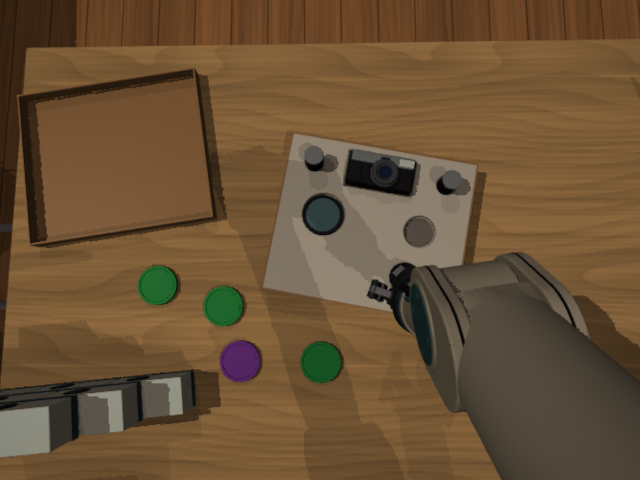

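View pics/scene11.png

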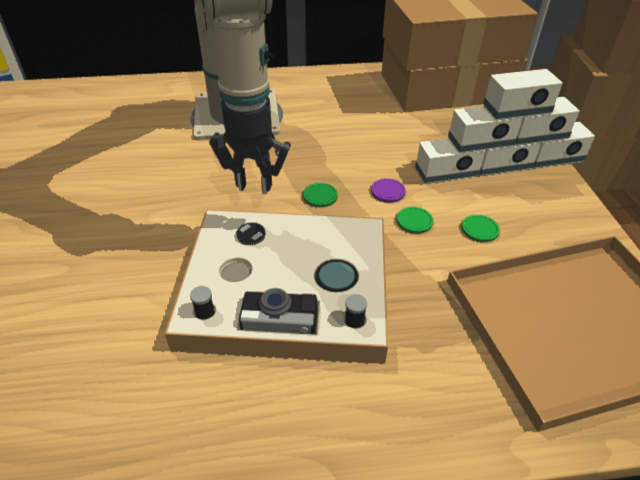

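The filter sits in the big recess (top view (323,214)); the cap is untouched at scene (250,233). Lowering behind the cap.

Call:
apply_moves:
  targets:
    - [[25, 4, 4], 0, 36]
    - [[20, 0, 0], 0, 36]
    - [[12, 0, 0], 0, 36]
    - [[5, 0, 0], 0, 36]
    - [[0, 0, 0], 0, 36]

```text
clock: 9.38
eef_pos: [459.5, 48.3, 54.1]
tool_rot: [-1.03, 1.546, 0.207]
force: [0.0, 0.1, 1.1]
width: 36.0
```

```bash
python3 st.py 491 24 571.5 -4.8
python3 - <<'E'
from h import *
im,d=eyes.get_image("wrist");cv2.imwrite("pics/w12.png",cv2.resize(im[220:440,160:480],None,fx=2.5,fy=2.5))
E
```

```text
9.375 [459.5  48.3  54.1] w 36.0 F [0.02 0.14 1.05]
yaw 70.85 want 70.31 roll cmd 0.53 lat(+z) 12.24 along -37.84 to goal 123.33 tilt [-0.0215  0.0129]
```

View pics/w12.png

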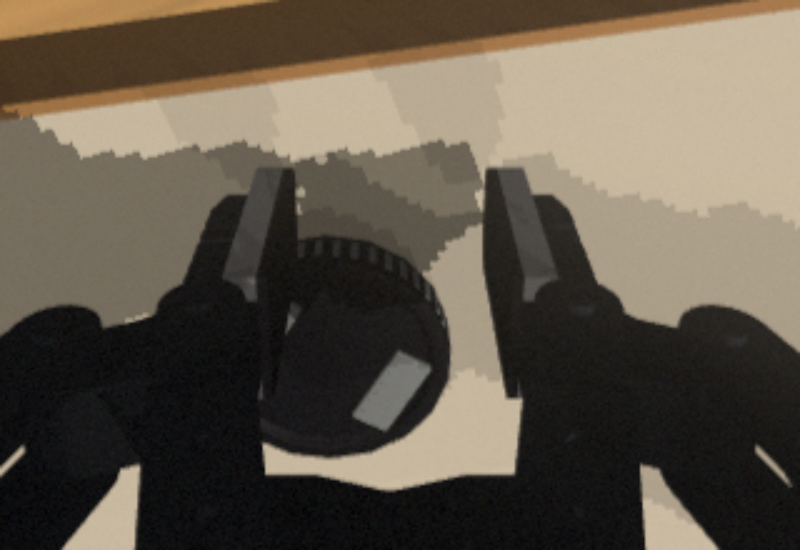

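The tool drifted sideways while lowering, and the tips are still above the cap. Checking joint limits.

Run:
```python
from h import *
s,T=tool();print(s['qpos'].round(3),s['tau'].round(1));print(T.round(4))
im,d=eyes.get_image("scene");cv2.imwrite("pics/s13.png",cv2.resize(im[130:290,190:350],None,fx=3.7,fy=3.7))
```

```text
[-0.161  0.676 -0.006  2.194  0.01   0.246  1.062] [  0.1 -45.4   0.8  -6.2   0.   -0.1  -0. ]
[[ 0.0249 -0.9443  0.3281]
 [ 0.0052  0.3284  0.9445]
 [-0.9997 -0.0218  0.0131]]
```

View pics/s13.png

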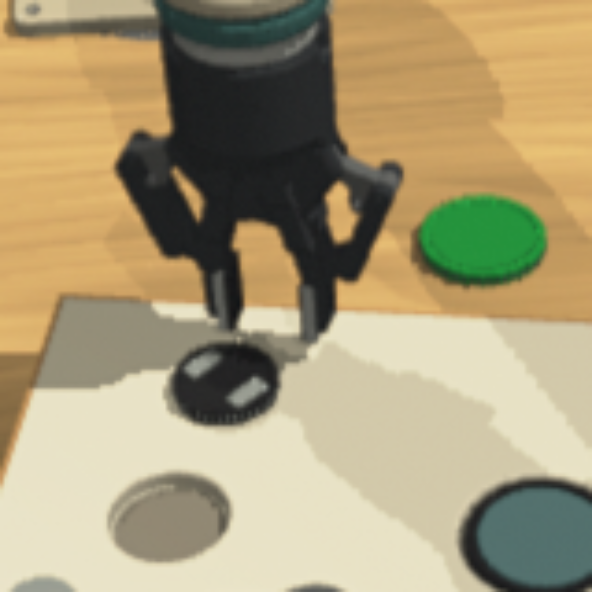

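Joint 6 is at its lower limit (0.246 against 0.23): the spot behind the cap is too close to the base for a vertical tool. Instead I'll turn the jaws along the push line, straddle the cap loosely with them wide open, and push with the rear finger alone. That keeps the TCP farther out.

Call:
apply_moves:
  targets:
    - [[-40, 0, 0], 0, 60]
    - [[0, -38, -13], 0, 70]
    - [[0, 0, 0], 10, 70]
    - [[0, 0, 0], 10, 70]
    - [[0, 0, 0], 10, 70]
    - [[0, 0, 0], 10, 70]
    - [[0, 0, 0], 10, 70]
    - [[0, 0, 0], 10, 70]
    - [[0, 0, 0], 10, 70]
    - [[0, 0, 0], 10, 70]

```text
clock: 10.72
eef_pos: [494.2, 22.1, 103.3]
tool_rot: [0.45, 1.533, 0.241]
force: [-0.0, 0.2, -0.2]
width: 70.0
```

```bash
cat > st2.py <<'E'
from h import *
import sys
c=np.array([float(sys.argv[1]),float(sys.argv[2])]);g=np.array([571.5,-4.8])
s,T=tool();e=s['eef_pos'];u=(g-c)/np.linalg.norm(g-c);n=np.array([-u[1],u[0]])
yt=np.degrees(np.arctan2(u[1],u[0]));y=np.degrees(np.arctan2(T[1,2],T[0,2]))
print(s['clock'],e.round(1),"w",round(s['width'],1),"F",s['force'].round(2),"q",s['qpos'].round(2))
print("yaw",y.round(2),"want",yt.round(2),"roll cmd",round(y-yt,2),"lat(+y)",((e[:2]-c)@n).round(2),"along(z)",((e[:2]-c)@u).round(2),"goal",((g-e[:2])@u).round(2),"tilt",T[2].round(4))
E
python3 st2.py 491 24
python3 - <<'E'
from h import *
im,d=eyes.get_image("scene");cv2.imwrite("pics/s14.png",im)
p=eyes.camera_params("scene")
for z in(54,):
  m=np.zeros(im.shape[:2],np.uint8);cv2.circle(m,(250,233),20,1,-1);m=((m>0)&(im.max(2)<70)).astype(np.uint8)
  c=max(cv2.findContours(m,cv2.RETR_EXTERNAL,cv2.CHAIN_APPROX_NONE)[0],key=len);print(circ(ray(p,cv2.convexHull(c)[:,0],z)[:,:2]))
  im=cv2.imread("pics/scene0.png");m=np.zeros(im.shape[:2],np.uint8);cv2.circle(m,(250,233),20,1,-1);m=((m>0)&(im.max(2)<70)).astype(np.uint8)
  c=max(cv2.findContours(m,cv2.RETR_EXTERNAL,cv2.CHAIN_APPROX_NONE)[0],key=len);print(circ(ray(p,cv2.convexHull(c)[:,0],z)[:,:2]))
E
```

```text
10.725 [494.2  22.1 103.3] w 70.0 F [-0.03  0.2  -0.22] q [-0.34  0.63  0.36  2.1  -0.51  0.45  0.2 ]
yaw -11.95 want -19.69 roll cmd 7.74 lat(+y) -0.68 along(z) 3.63 goal 81.86 tilt [-0.9993  0.0164  0.0341]
(array([481.8480872 ,  17.37133681]), np.float64(35.87330648055517))
(array([494.48788546,  24.40461491]), np.float64(26.246412044444522))
```

View pics/s14.png

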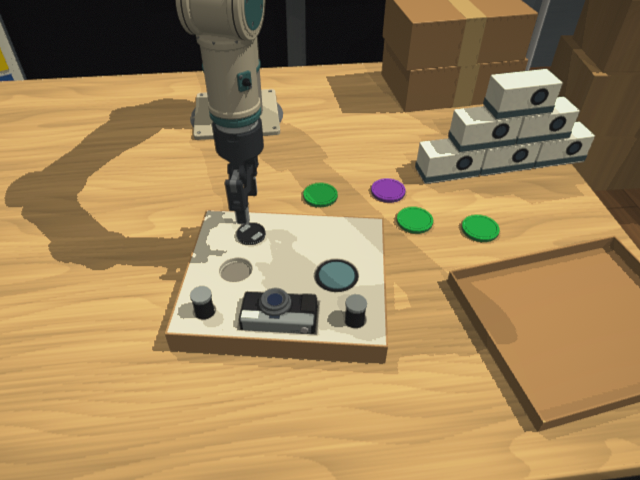

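Call:
apply_moves:
  targets:
    - [[0, 0, 0], 7.7, 70]
    - [[20, 0.5, -1.5], 0, 70]
    - [[15, 0, 0], 0, 70]
    - [[0, 0, 0], 0, 70]

```text
clock: 11.28
eef_pos: [495.5, 24.2, 69.2]
tool_rot: [0.599, 1.529, 0.255]
force: [0.3, 0.3, -0.5]
width: 70.2
```

```bash
python3 st2.py 491 24
python3 - <<'E'
from h import *
im,d=eyes.get_image("wrist");cv2.imwrite("pics/w15.png",im)
p=eyes.camera_params("wrist");s,T=tool();e=s['eef_pos'];R=np.array(p['R']);t=np.array(p['t'])
np.save("pics/w15d.npy",d)
E
```

```text
11.275 [495.5  24.2  69.2] w 70.2 F [ 0.26  0.32 -0.46] q [-0.31  0.69  0.32  2.12 -0.6   0.37  0.15]
yaw -19.7 want -19.69 roll cmd -0.01 lat(+y) 1.77 along(z) 4.2 goal 81.3 tilt [-0.9991  0.0236  0.0347]
```

View pics/w15.png

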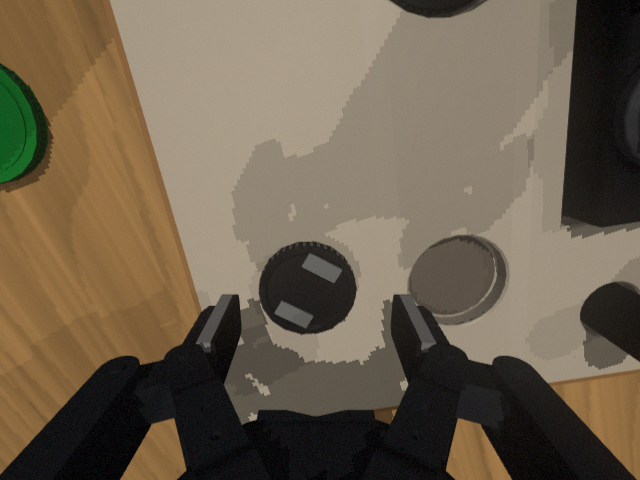

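Run:
```python
from h import *
im=cv2.imread("pics/w15.png");p=eyes.camera_params("wrist")
m=np.zeros(im.shape[:2],np.uint8);cv2.circle(m,(308,287),56,1,-1);cv2.rectangle(m,(300,300),(320,400),0,0)
m=((m>0)&(im.max(2)<55)).astype(np.uint8);m[:, :245]=0;m[:,380:]=0
c=max(cv2.findContours(m,cv2.RETR_EXTERNAL,cv2.CHAIN_APPROX_NONE)[0],key=len)[:,0]
c=c[c[:,1]>275]
P=ray(p,c,54)[:,:2];print(circ(P))
s,T=tool();e=s['eef_pos']
for yy in(-11,11):
  for zz in(-35,35):print(yy,zz,proj(p,[e+T@np.array([-11,yy,zz])]).round(0).tolist())
C=circ(P)[0];print("cap rel tool",T.T@(np.r_[C,45]-e))
```

```text
(array([491.0205999 ,  20.46493917]), np.float64(20.571353222462335))
-11 -35 [[240.0, 334.0]]
-11 35 [[390.0, 334.0]]
11 -35 [[236.0, 292.0]]
11 35 [[394.0, 292.0]]
cap rel tool [24.43087888 -5.68357116 -4.18999758]
```

Run:
```python
from h import *
p=eyes.camera_params("wrist");s,T=tool();e=s['eef_pos']
a=ray(p,[(262,290),(356,290),(308,334),(309,291)],54);print(a.round(1).tolist())
print([(T.T@(x-e)).round(1).tolist() for x in a])
im=cv2.imread("pics/w15.png");th=np.linspace(0,6.28,80)
for C,col in(((491,24),(0,0,255)),((492.5,25),(0,255,255))):
  for q in proj(p,np.c_[C[0]+26*np.cos(th),C[1]+26*np.sin(th),54+0*th]):cv2.circle(im,tuple(int(v) for v in q),0,col,-1)
cv2.imwrite("pics/w15b.png",cv2.resize(im[220:360,200:420],None,fx=3.6,fy=3.6))
```

```text
[[469.4, 31.9, 54.0], [516.1, 14.2, 54.0], [482.8, -2.2, 54.0], [492.4, 22.5, 54.0]]
[[14.7, -2.0, -28.1], [16.4, -3.0, 21.8], [14.9, -29.6, -4.0], [15.5, -3.1, -3.3]]
```

View pics/w15b.png

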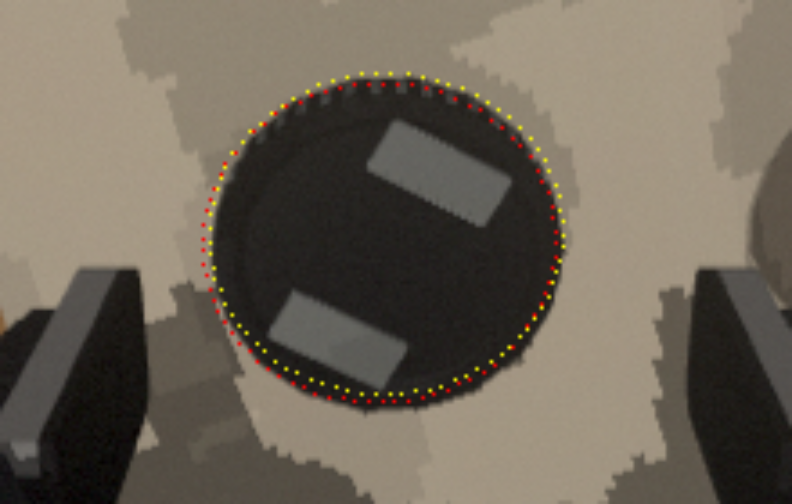

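The straddle has clearance on both sides (7 mm behind, 13 mm ahead). Lowering carefully.

Call:
apply_moves:
  targets:
    - [[10, -3, 0], 0, 70]
    - [[8, 0, 0], 0, 70]
    - [[4, 0, 0], 0, 70]
    - [[0, 0, 0], 0, 70]

```text
clock: 11.82
eef_pos: [496.4, 21.1, 46.9]
tool_rot: [0.588, 1.527, 0.245]
force: [-0.2, -0.3, -1.9]
width: 70.2
```

```bash
python3 st2.py 492.3 22.7
python3 - <<'E'
from h import *
im,d=eyes.get_image("wrist");cv2.imwrite("pics/w16.png",cv2.resize(im[220:380,180:440],None,fx=3,fy=3))
im,d=eyes.get_image("scene");cv2.imwrite("pics/s16.png",cv2.resize(im[170:290,190:330],None,fx=4.2,fy=4.2))
E
```

```text
11.825 [496.4  21.1  46.9] w 70.2 F [-0.2  -0.32 -1.92] q [-0.27  0.73  0.27  2.13 -0.63  0.32  0.19]
yaw -19.7 want -19.15 roll cmd -0.55 lat(+y) -0.19 along(z) 4.42 goal 79.42 tilt [-0.999   0.0245  0.0367]
```

View pics/w16.png

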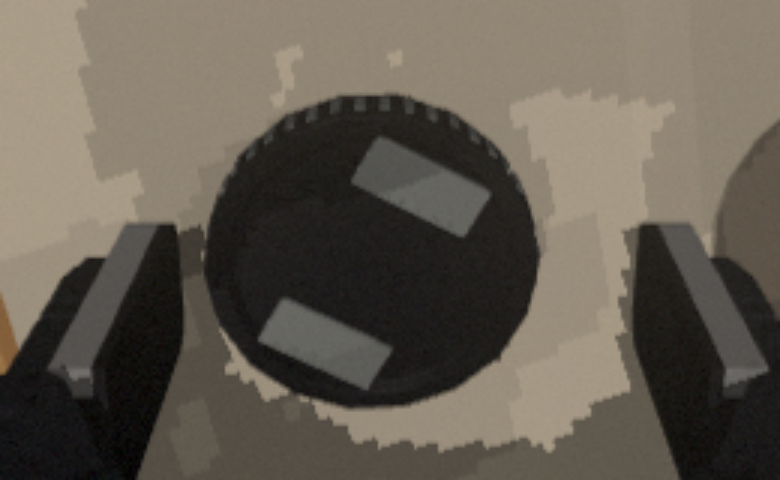

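View pics/s16.png

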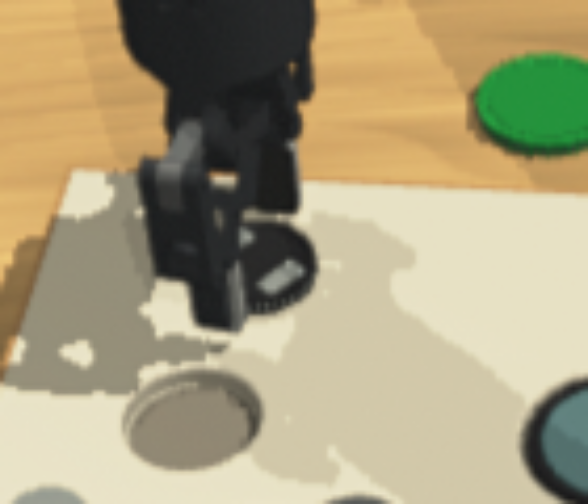

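Call:
apply_moves:
  targets:
    - [[2, 0, 0], 0, 70]
    - [[0, 0, 0], 0, 70]

```text
clock: 12.18
eef_pos: [497.0, 21.2, 45.5]
tool_rot: [0.579, 1.525, 0.236]
force: [0.2, -0.3, 0.1]
width: 70.2
```

Call:
apply_moves:
  targets:
    - [[1.5, 0, 0], 0, 70]

```text
clock: 12.3
eef_pos: [497.2, 21.3, 44.0]
tool_rot: [0.577, 1.525, 0.234]
force: [-0.6, -0.2, -0.1]
width: 70.0
```

Call:
apply_moves:
  targets:
    - [[1, 0, 0], 0, 70]

```text
clock: 12.42
eef_pos: [497.3, 21.3, 43.0]
tool_rot: [0.577, 1.525, 0.234]
force: [0.6, -0.0, -0.2]
width: 70.1
```

Call:
apply_moves:
  targets:
    - [[1, 0, 0], 0, 70]

```text
clock: 12.55
eef_pos: [497.3, 21.3, 42.0]
tool_rot: [0.577, 1.525, 0.234]
force: [0.1, -0.1, 0.5]
width: 69.8
```

Call:
apply_moves:
  targets:
    - [[1, 0, 0], 0, 70]

```text
clock: 12.68
eef_pos: [497.4, 21.4, 40.9]
tool_rot: [0.577, 1.525, 0.234]
force: [-0.0, 0.7, -0.3]
width: 70.4
```

Call:
apply_moves:
  targets:
    - [[0.7, 0, 0], 0, 70]

```text
clock: 12.8
eef_pos: [497.4, 21.4, 40.1]
tool_rot: [0.577, 1.525, 0.234]
force: [0.4, -0.3, 0.5]
width: 69.8
```

Call:
apply_moves:
  targets:
    - [[0.1, 0, 5], -0.5, 70]
    - [[0.1, 0, 5], 0, 70]
    - [[0.1, 0, 5], 0, 70]

```text
clock: 13.18
eef_pos: [512.3, 16.1, 40.3]
tool_rot: [0.569, 1.525, 0.236]
force: [-0.0, -0.1, -0.4]
width: 70.1
```

```bash
python3 st2.py 492.3 22.7
python3 - <<'E'
from h import *
im,d=eyes.get_image("wrist");cv2.imwrite("pics/w17.png",cv2.resize(im[200:380,180:500],None,fx=2.5,fy=2.5))
E
```

```text
13.175 [512.3  16.1  40.3] w 70.1 F [-0.02 -0.06 -0.44] q [-0.26  0.75  0.27  2.09 -0.63  0.33  0.2 ]
yaw -19.13 want -19.15 roll cmd 0.02 lat(+y) 0.32 along(z) 21.07 goal 62.77 tilt [-0.999   0.0246  0.0384]
```

View pics/w17.png

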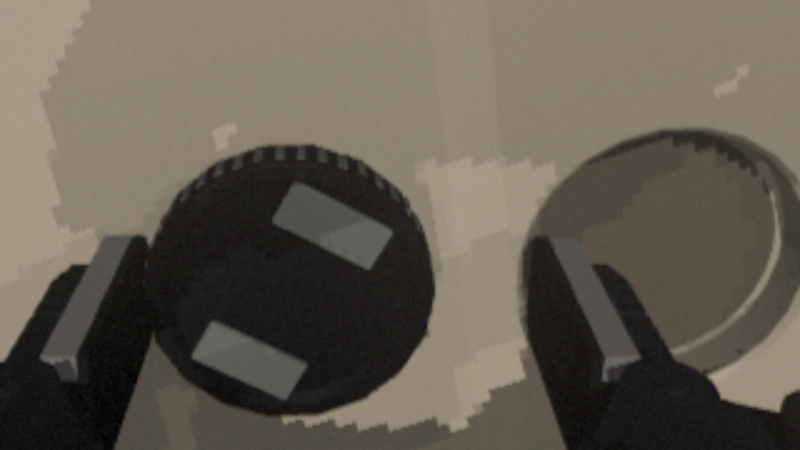

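The rear pad pushes the cap cleanly and nothing else touches it. Continuing.

Call:
apply_moves:
  targets:
    - [[0.2, 0, 5], 0, 70]
    - [[0.2, 0, 5], 0, 70]
    - [[0.2, 0, 5], 0, 70]
    - [[0.2, 0, 5], 0, 70]
    - [[0.2, 0, 5], 0, 70]

```text
clock: 13.85
eef_pos: [538.3, 7.1, 40.4]
tool_rot: [0.558, 1.524, 0.225]
force: [0.0, 0.6, 0.7]
width: 69.8
```

```bash
python3 st2.py 492.3 22.7
python3 - <<'E'
from h import *
im,d=eyes.get_image("wrist");cv2.imwrite("pics/w18raw.png",im)
im2,_=eyes.get_image("scene");cv2.imwrite("pics/s18.png",cv2.resize(im2[170:290,190:330],None,fx=4.2,fy=4.2))
p=eyes.camera_params("wrist");s,T=tool();e=s['eef_pos'];th=np.linspace(0,6.28,120)
for X,r,z,col in((e+T@np.array([0,0,-9.0]),26,54,(0,0,255)),(np.array([571.5,-4.8,0]),28.5,45,(0,255,255))):
  for q in proj(p,np.c_[X[0]+r*np.cos(th),X[1]+r*np.sin(th),z+0*th]):cv2.circle(im,tuple(int(v) for v in q),0,col,-1)
cv2.imwrite("pics/w18.png",cv2.resize(im[200:380,180:500],None,fx=2.5,fy=2.5))
E
```

```text
13.85 [538.3   7.1  40.4] w 69.8 F [0.04 0.58 0.75] q [-0.26  0.78  0.3   2.02 -0.61  0.39  0.19]
yaw -19.14 want -19.15 roll cmd 0.01 lat(+y) 0.39 along(z) 48.6 goal 35.24 tilt [-0.9989  0.0246  0.0394]
```

View pics/w18.png

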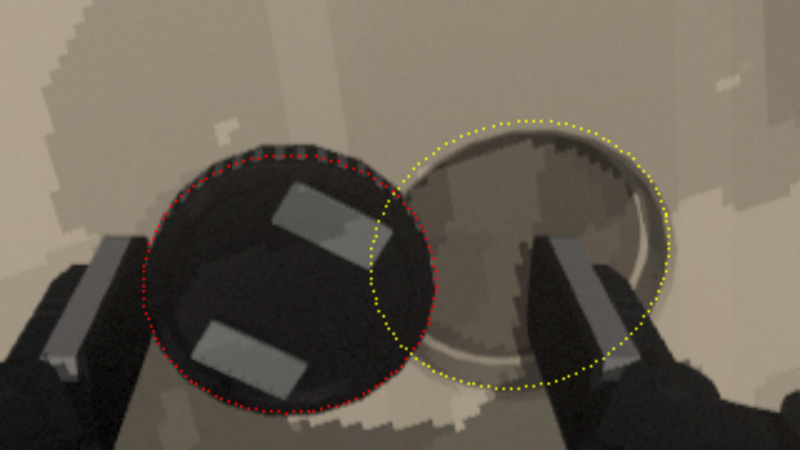

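View pics/s18.png

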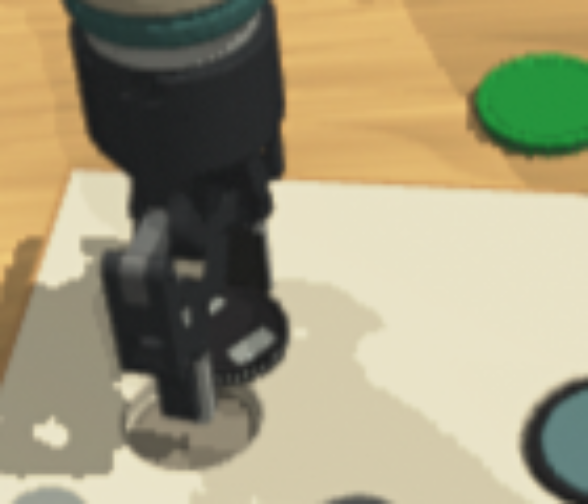

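Red (the cap at the pad's contact) fits. The recess in the wrist view lies about 1.5 mm to tool -y of my yellow prediction, so I'll aim for about (572,-6.2) with a 2° turn.

Call:
apply_moves:
  targets:
    - [[0.2, 0, 3], 2, 70]
    - [[0.2, 0, 5], 0, 70]
    - [[0.2, 0, 5], 0, 70]
    - [[0.2, 0, 5], 0, 70]
    - [[0.2, 0, 5], 0, 70]

```text
clock: 14.58
eef_pos: [561.1, -1.6, 40.3]
tool_rot: [0.594, 1.524, 0.224]
force: [0.9, -0.8, 1.3]
width: 69.7
```

```bash
python3 st2.py 529.8 10.1
python3 - <<'E'
from h import *
im,d=eyes.get_image("wrist");cv2.imwrite("pics/w19raw.png",im)
p=eyes.camera_params("wrist");s,T=tool();e=s['eef_pos'];th=np.linspace(0,6.28,120)
for X,r,z,col in((e+T@np.array([0,0,-8.7]),26,54,(0,0,255)),(np.array([572,-6.2,0]),28.5,45,(0,255,255))):
  for q in proj(p,np.c_[X[0]+r*np.cos(th),X[1]+r*np.sin(th),z+0*th]):cv2.circle(im,tuple(int(v) for v in q),0,col,-1)
cv2.imwrite("pics/w19.png",cv2.resize(im[200:380,180:500],None,fx=2.5,fy=2.5))
E
```

```text
14.575 [561.1  -1.6  40.3] w 69.7 F [ 0.93 -0.84  1.32] q [-0.25  0.8   0.33  1.96 -0.61  0.44  0.16]
yaw -21.28 want -19.66 roll cmd -1.61 lat(+y) -0.44 along(z) 33.4 goal 10.88 tilt [-0.9989  0.026   0.0385]
```

View pics/w19.png

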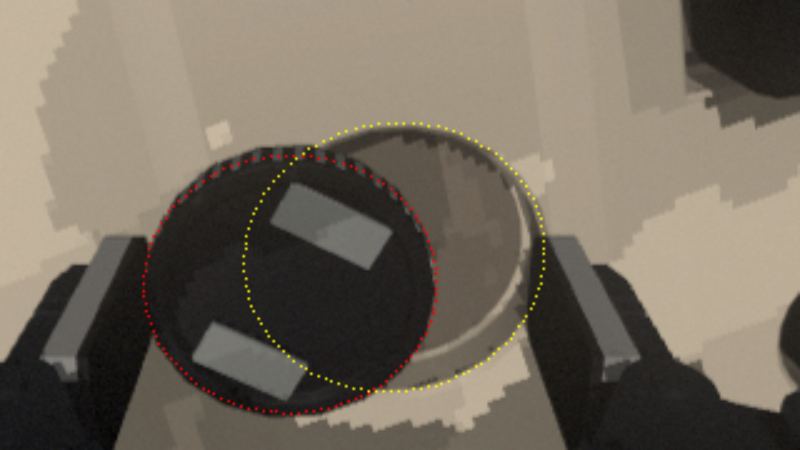

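Call:
apply_moves:
  targets:
    - [[0.1, 0, 3], 0, 70]
    - [[0.1, 0, 3], 0, 70]
    - [[0.1, 0, 3], 0, 70]
    - [[0.1, 0, 3], 0, 70]

```text
clock: 15.12
eef_pos: [573.7, -6.6, 40.4]
tool_rot: [0.582, 1.524, 0.211]
force: [-0.0, 0.9, 0.1]
width: 69.8
```

```bash
python3 st2.py 553.2 1.5
python3 - <<'E'
from h import *
im,d=eyes.get_image("wrist")
cv2.imwrite("pics/w20.png",cv2.resize(im[200:380,180:500],None,fx=2.5,fy=2.5))
E
```

```text
15.125 [573.7  -6.6  40.4] w 69.8 F [-0.04  0.94  0.15] q [-0.25  0.81  0.34  1.92 -0.6   0.46  0.16]
yaw -21.29 want -19.0 roll cmd -2.3 lat(+y) -0.98 along(z) 22.0 goal -2.64 tilt [-0.9989  0.0259  0.0394]
```

View pics/w20.png

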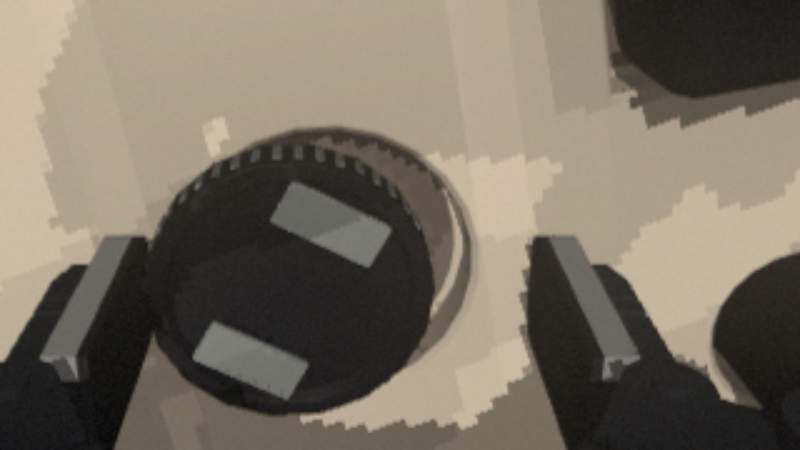

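Call:
apply_moves:
  targets:
    - [[0.1, 0, 2], 0, 70]
    - [[0.1, 0, 2], 0, 70]

```text
clock: 15.42
eef_pos: [578.2, -8.3, 40.4]
tool_rot: [0.573, 1.523, 0.202]
force: [-0.2, -0.4, 0.5]
width: 69.7
```

```bash
python3 st2.py 553.2 1.5
python3 - <<'E'
from h import *
im,d=eyes.get_image("wrist")
cv2.imwrite("pics/w21.png",cv2.resize(im[200:380,180:500],None,fx=2.5,fy=2.5))
E
```

```text
15.425 [578.2  -8.3  40.4] w 69.7 F [-0.18 -0.39  0.49] q [-0.25  0.81  0.34  1.91 -0.6   0.47  0.16]
yaw -21.3 want -19.0 roll cmd -2.3 lat(+y) -1.15 along(z) 26.8 goal -7.45 tilt [-0.9989  0.0259  0.0402]
```

View pics/w21.png

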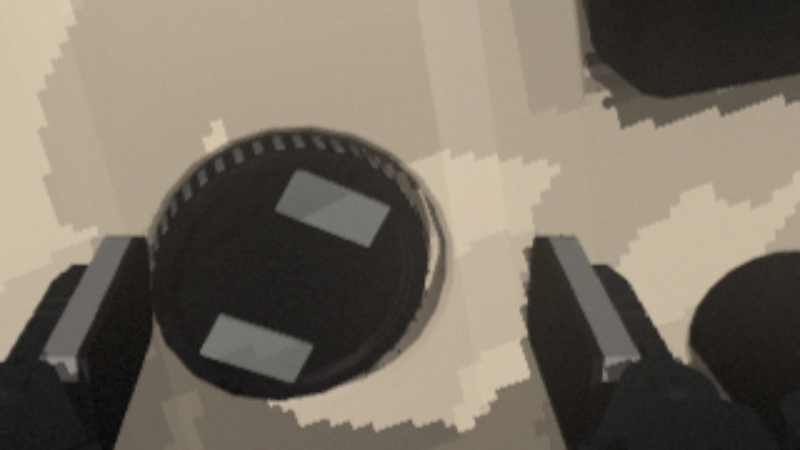

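The cap has tipped in, front edge down. Small last nudges.

Call:
apply_moves:
  targets:
    - [[0, 0, 1.2], 0, 70]
    - [[0, 0, 1], 0, 70]

```text
clock: 15.72
eef_pos: [580.6, -9.3, 40.5]
tool_rot: [0.568, 1.523, 0.197]
force: [-0.5, 0.2, -0.0]
width: 69.9
```

```bash
python3 st2.py 553.2 1.5
cat > wd.py <<'E'
from h import *
import sys
s,T=tool();p=eyes.camera_params("wrist");im,d=eyes.get_image("wrist");e=s['eef_pos']
cv2.imwrite(f"pics/{sys.argv[1]}.png",cv2.resize(im[200:380,180:500],None,fx=2.5,fy=2.5))
R=np.array(p['R']);t=np.array(p['t'])
for v in range(262,360,12):
  o=[]
  for u in range(250,350,16):
    z=np.median(d[v-2:v+3,u-2:u+3]);o.append((R.T@(np.array([(u-p['cx'])/p['fx']*z,(v-p['cy'])/p['fy']*z,z])-t))[2].round(1))
  print(v,*o)
E
python3 wd.py w22
```

```text
15.725 [580.6  -9.3  40.5] w 69.9 F [-0.47  0.21 -0.  ] q [-0.25  0.82  0.35  1.91 -0.59  0.47  0.15]
yaw -21.3 want -19.0 roll cmd -2.31 lat(+y) -1.3 along(z) 29.41 goal -10.05 tilt [-0.9988  0.0259  0.0406]
262 45.5 44.0 44.6 44.4 44.1 45.0 45.6
274 44.2 43.5 43.6 44.5 44.0 44.4 45.2
286 44.2 43.6 43.1 44.1 44.5 43.8 35.5
298 43.3 43.3 43.2 43.3 43.2 43.2 35.8
310 43.2 43.0 43.3 43.4 43.4 43.2 35.7
322 43.7 44.4 43.3 43.2 43.4 43.7 41.5
334 44.5 44.5 44.7 44.0 43.4 44.7 45.3
346 45.3 44.4 44.0 43.9 44.4 44.5 45.3
358 45.5 45.2 45.2 45.1 45.3 45.6 45.5
```

View pics/w22.png

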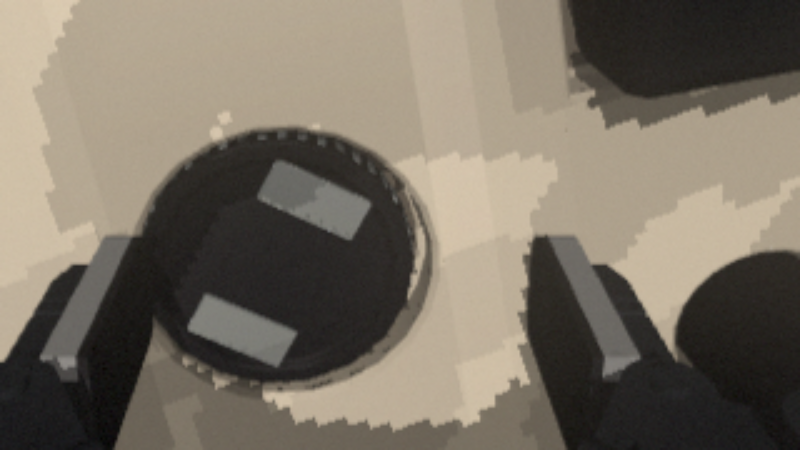

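The cap dropped flat, top at about 43–44 mm everywhere. Lifting away and checking with all cameras.

Call:
apply_moves:
  targets:
    - [[-5, 0, 0], 0, 70]
    - [[-30, 0, 0], 0, 70]
    - [[-50, 0, 0], 0, 70]
    - [[-50, -25, -40], 0, 70]
    - [[0, -25, -50], 0, 70]
    - [[0, 0, -50], 0, 70]
    - [[0, 0, 0], 0, 70]

```text
clock: 16.65
eef_pos: [427.0, -5.7, 168.9]
tool_rot: [0.585, 1.52, 0.213]
force: [0.5, -0.0, 1.1]
width: 70.1
```

Run:
```python
from h import *
s,T=tool();print(s['clock'],s['eef_pos'],s['force'])
im,d=eyes.get_image("top");cv2.imwrite("pics/t23.png",cv2.resize(im[110:340,230:500],None,fx=2.5,fy=2.5))
im2,_=eyes.get_image("scene");cv2.imwrite("pics/s23.png",cv2.resize(im2[190:370,150:410],None,fx=3,fy=3))
p=eyes.camera_params("top");R=np.array(p['R']);t=np.array(p['t'])
for n,C,r in(("filter",(603.4,162.6),28),("cap",(571.5,-4.8),20)):
  o=[]
  for a in np.arange(0,6.28,np.pi/4):
    q=proj(p,[[C[0]+r*np.cos(a),C[1]+r*np.sin(a),44]])[0].round().astype(int)
    z=np.median(d[q[1]-1:q[1]+2,q[0]-1:q[0]+2]);X=R.T@(np.array([(q[0]-p['cx'])/p['fx']*z,(q[1]-p['cy'])/p['fy']*z,z])-t);o.append(X[2].round(1))
  print(n,*o)
```

```text
16.65 [427.0116587   -5.68275403 168.88116805] [ 0.4886163  -0.03708758  1.073611  ]
filter 44.4 43.6 44.7 44.6 45.0 45.2 44.5 44.8
cap 44.7 45.2 44.8 43.1 43.9 45.2 44.9 44.6
```

View pics/t23.png

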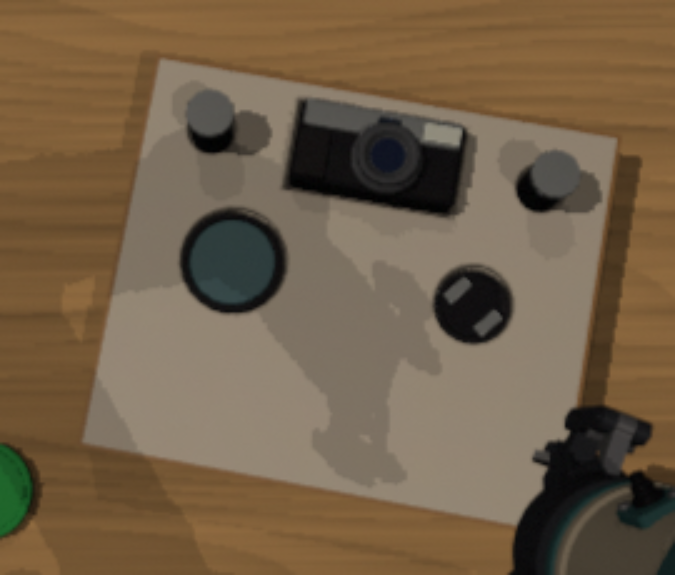

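View pics/s23.png

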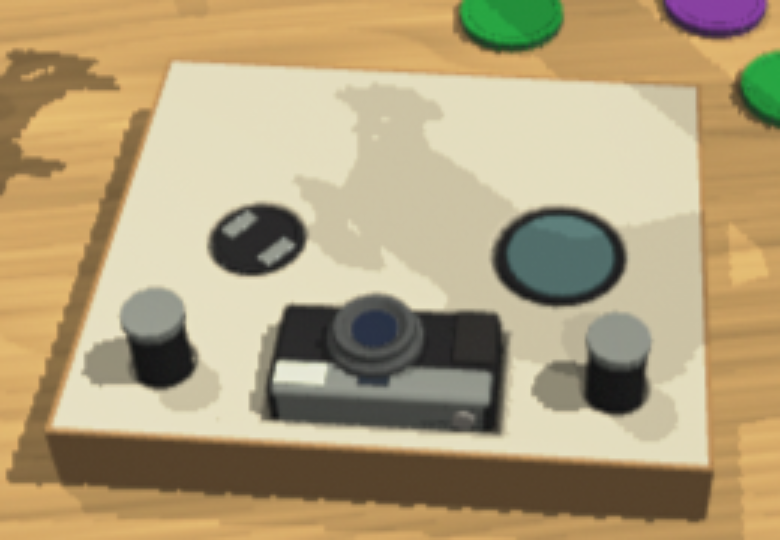

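Both discs lie flush in their recesses (top crop: filter (233,260), cap (473,304)). The camera and cans have not moved, and the robot is clear.

```bash
python3 -c "
from cell import ctrl
print(ctrl.finish_job())"
```

```text
the job is handed in; nothing more can be done
None
```

The filter is flat in the big recess and the cap is flat in the small one, filter first, and the job is handed in at about 16.8 s on the robot clock. I pushed the filter by its rim with two open fingertips, then pushed the cap with the rear finger of wide-open jaws, without squeezing or lifting either.

**Last checks:**
- Depth readings put both disc tops level, at about 44 mm for the filter and 43–45 mm for the cap, against a deck at 45 mm.
- The top and scene views show both discs centred, the camera and cans unmoved, and the robot clear of everything.

**What disagreed or went less well:**
- **Deck touch:** while finding the fingertip height, one step pressed the fingertips on the deck with about 48 N for one row. I backed off at once. I took this as fingertip contact, not the gripper's body, but the cameras showed the tips about 6 mm above the deck at that moment. I did not resolve the mismatch.
- **Cap approach:** my first approach behind the cap ran into joint 6's lower limit and drifted about 12 mm sideways. It showed no sign of touching the cap. It left the tool tilted by 2–3°, which I compensated for.
- **Camera offset:** the wrist view differed from the fixed-camera positions by about 1.5 mm, so I aimed the last part of the cap push by the wrist view.

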